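# Set up the electrodes for a measurement

## Robot

A 6-joint arm with a two-finger parallel gripper is mounted at the origin on a cart in front of the work surface, level with it; the furniture and walls round the work are solid. World frame = base frame: x ahead of the robot, y to its left, z up, the work surface at z = 0. Lengths are in mm, angles in rad, forces in N, time in s.
With the tool pointing down it reaches from about 350 to 875 mm from the base axis. Payload 4.2 kg.
Tool frame: the origin (TCP) lies midway between the tips of the shut fingers; the grasp point (between the pads) lies 19 mm behind it; z points along the fingers, y is the line along which they close (so a half turn about z gives the same grasp; the last joint's range is limited). The gripper opens to 85 mm and grips with 20 to 120 N. Pads are 22 mm wide; open, the fingers measure 114 mm over their backs; the gripper's body (76 mm by 85 mm) begins 54 mm behind the grasp point. The pads swing forward as they close: fully open they stand 13 mm farther back than shut.
Start: joints at [-1.064, 0.385, 0.008, 0, -1.194, -0.259], TCP at [153.312, -605.883, 231.312] pointing down, gripper open.
Joint ranges: [-3.14, 3.14], [-1.21, 2.06], [-1.07, 1.41], [-3.16, 2.05], [-2.99, -0.16], [-3.1, 3.1]. Speed limits (rad/s): [2.79, 2.79, 3.14, 3.14, 3.14, 3.14].

## Interface

Orientations are given as a unit quaternion [x, y, z, w].
In Python, from bench import arm gives the robot as it stands. The module is installed in compiled form; this text tells all that it offers.
- The arm moves only by the shell command python3 -m handwheel 'ROWS' [OPENING]. ROWS is JSON, a list of rows, each an object of numbers: "x", "y", "z": the shift along the world's x, y, z each as a share of 20 cm, from -1 to 1; "ax", "ay", "az": the turn, a rotation vector about the world's x, y, z each as a share of 90 degrees, from -1 to 1. In form: [{"x": .., "y": .., "z": .., "ax": .., "ay": .., "az": ..}, ...]. A call has exactly 8 rows; each row shifts and turns the commanded pose from where the row before left it; what a row does not reach is not made up. A row lasts 1/10 s, in which the tool goes at most 50 mm and 8.59 degrees, less where a joint would pass 70% of its speed; a pose out of reach is approached as far as the arm can. A call with a number of a shift or a turn outside -1 to 1 is refused whole. A call with a gripper value outside its range is refused whole. OPENING is the opening, from -1 (shut) to 1 (fully open), set as the call begins (- or left out, the last holds). The fingers move at their own pace and stop on an object; the grip force is fixed at half the most. Time passes only in rows, so rows that do not move let the fingers close, or fill a call up. It gives the time, the measured TCP pose, the force, the opening and the grip force at its end, in the units of the state.
- arm.read_state(): the state, without advancing time (a new reading comes with each control period).
- arm.get_image(name): name is "side" or "top" or "wrist"; returns the picture (400x640x3 uint8, red, green, blue); there is no depth.
- arm.camera_params(name): a dict with "K" (3x3 intrinsics, pixels), "position" and "orientation" of the camera in the world. Camera axes: x right, y down, z forward; pixel columns grow to the right and rows downward; lengths in mm; the calibration is good to about 2 mm. A picture is of the moment at which its call begins: read the wrist's pose just before it. camera_params takes no time and is no camera call; for the wrist camera it gives the pose at the moment of the call.
- arm.job_done(): hands the job in; it is judged then, once.
The state is a dict: "clock": time; "joints": joint angles; "joint_vel": joint speeds; "joint_efforts": joint torques, N m; "position": TCP position; "ee_rot": TCP orientation; "contact_force": force on the tool from outside, world axes, zero at the start; "wrist_torque": the same for the moment, N m; "gripper_width": finger opening in mm; "grasp_force": force on a finger pad.
Only numpy, scipy, OpenCV 4.12 (cv2) and the standard library are available. Lean on these libraries where they do the work, as an engineer would, in place of code of your own. Each camera call takes 0.05 s, during which the arm holds its last target. There are 200 camera calls.

## Task

Set up the electrodes for a measurement: raise the stand's white holder arm by its knob to the top stop, pull every electrode straight up out of its well in the storage block and hang each in a slot of the arm of its own (any slot), slid in from the open front and let down until its collar lies flat on the arm behind the studs. With the arm still up, the handled dish has to stand centred under the middle slot; then lower the arm fully, so that the tips stand in the dish. Do not drop or tip over an electrode or the dish, and leave the bottles, flask and timer where they are.

Things in the scene. Friction and masses are not known exactly. Their poses are not given: they have to be found in the camera images.
- stand: electrode stand, fixed to the bench: grey foot 150 x 100 x 12 mm with a 12 mm steel rod 297 mm high. Origin on the bench on the rod's axis, z up; the holder arm runs from the rod along the stand's -y, its slots open to the stand's -x
- holder (a joint): height of the white holder arm on the rod, m: 0 at the bottom stop, 0.075 at the top stop. A stiff, spring-balanced slide: it stays where it is left, also loaded; it takes about 8 to 10 N to raise or to push down
- slot_1 (a point): seat of slot 1, nearest the rod, on the arm's upper face (140 mm above the bench with the arm down, 215 mm up); moves with the arm, axes as the stand's. The arm is a comb 10 mm thick with three slots 15 mm wide, 32 mm apart along y, open to -x and closed 8 mm in +x of the seat
- slot_2 (a point): seat of the middle slot, on the arm's upper face (140 mm above the bench with the arm down, 215 mm up); moves with the arm, axes as the stand's. The four 17 mm wide teeth beside the slots have round ends, centred 16 mm in -x of the seats and 16 mm to either side, reaching to 24.5 mm; a 17 mm stud stands 6 mm above the face on each: a collar passes over the studs, not between them
- slot_3 (a point): seat of slot 3, nearest the knob, on the arm's upper face (140 mm above the bench with the arm down, 215 mm up); moves with the arm, axes as the stand's
- knob_grip (a point): middle of the upright black knob (20 mm diameter, 38 mm tall, from 4 to 42 mm above the arm's face; this point 26 mm above the face) on the arm's free end; raise and lower the arm by it. Axes as the stand's; it lies 12 mm in +x and 90 mm in -y of slot_2
- storage_block: electrode storage block, fixed: grey base 56 x 150 x 14 mm with three upright clear wells in a row along its y at -45, 0 and +45 mm; wells 15 mm bore, 23 mm outside, rims 94 mm above the bench, floors 18 mm. Origin under its middle on the bench; its +y end is the one nearer the stand
- electrode_a: electrode with a red head, 50 g, 168 mm long (174 with the brass socket): straight shaft 12 mm diameter and 120 mm long, black collar 22 mm diameter from 120 to 128 mm, round red head 18 mm diameter from 128 to 168 mm, to be gripped there. Origin at the tip (lower end), z along the axis to the head. Stands loosely in one of the wells; may be absent
- collar_a (a point): underside of the collar of the red electrode, on its axis, 120 mm above its tip
- electrode_b: electrode with a blue head, 50 g, 168 mm long (174 with the brass socket): straight shaft 12 mm diameter and 120 mm long, black collar 22 mm diameter from 120 to 128 mm, round blue head 18 mm diameter from 128 to 168 mm, to be gripped there. Origin at the tip (lower end), z along the axis to the head. Stands loosely in one of the wells; may be absent
- collar_b (a point): underside of the collar of the blue electrode, on its axis, 120 mm above its tip
- electrode_c: electrode with a yellow head, 50 g, 168 mm long (174 with the brass socket): straight shaft 12 mm diameter and 120 mm long, black collar 22 mm diameter from 120 to 128 mm, round yellow head 18 mm diameter from 128 to 168 mm, to be gripped there. Origin at the tip (lower end), z along the axis to the head. Stands loosely in one of the wells; may be absent
- collar_c (a point): underside of the collar of the yellow electrode, on its axis, 120 mm above its tip
- dish: white porcelain dish with a side handle, 300 g: 124 mm diameter at the rim, 104 mm at the foot, 55 mm high, wall 4 mm, floor 5 mm thick. Origin at the centre of its underside, z up; the handle points to its -x. It can be slid on the bench
- dish_grip (a point): point on the dish's handle, 100 mm from the dish's axis and 38 mm above the bench; the handle is a bar 14 mm wide and 12 mm thick, from 62 to 123 mm from the axis
- buffer_4: small white bottle with a red cap, 45 x 45 x 88 mm, a bystander; origin at the centre of its underside
- buffer_7: small white bottle with a green cap, 45 x 45 x 88 mm, a bystander; origin at the centre of its underside
- buffer_10: small white bottle with a blue cap, 45 x 45 x 88 mm, a bystander; origin at the centre of its underside
- wash_bottle: white wash bottle with a bent jet, 61 x 94 x 176 mm, a bystander; origin at the centre of its underside
- lab_timer: white timer with three keys, 58 x 62 x 20 mm, a bystander; origin at the centre of its underside
- erlenmeyer: conical flask with an orange stopper, 67 x 67 x 126 mm, a bystander; origin at the centre of its underside
There are look-alikes about, which are no part of the job. Of the things that look like the electrode_b, the middle-sized one is meant.

How it is judged (in metres and radians):
On the way, in this order (a step that is already met when the one before it is completed fails the run):
1. the holder arm is raised to its top stop (value of joint holder above 0.069 m), for 0.2 s.
2. with the arm up, every electrode hangs in a slot with its collar flat on the arm, and the dish stands centred under the middle slot (((horizontal distance between collar_a and slot_1 below 0.008 m and z of collar_a in the frame of slot_1 between -0.004 and 0.004 m and angle between electrode_a's own z axis and vertical below 0.1 rad) or (horizontal distance between collar_a and slot_2 below 0.008 m and z of collar_a in the frame of slot_2 between -0.004 and 0.004 m and angle between electrode_a's own z axis and vertical below 0.1 rad) or (horizontal distance between collar_a and slot_3 below 0.008 m and z of collar_a in the frame of slot_3 between -0.004 and 0.004 m and angle between electrode_a's own z axis and vertical below 0.1 rad)) and ((horizontal distance between collar_b and slot_1 below 0.008 m and z of collar_b in the frame of slot_1 between -0.004 and 0.004 m and angle between electrode_b's own z axis and vertical below 0.1 rad) or (horizontal distance between collar_b and slot_2 below 0.008 m and z of collar_b in the frame of slot_2 between -0.004 and 0.004 m and angle between electrode_b's own z axis and vertical below 0.1 rad) or (horizontal distance between collar_b and slot_3 below 0.008 m and z of collar_b in the frame of slot_3 between -0.004 and 0.004 m and angle between electrode_b's own z axis and vertical below 0.1 rad)) and ((horizontal distance between collar_c and slot_1 below 0.008 m and z of collar_c in the frame of slot_1 between -0.004 and 0.004 m and angle between electrode_c's own z axis and vertical below 0.1 rad) or (horizontal distance between collar_c and slot_2 below 0.008 m and z of collar_c in the frame of slot_2 between -0.004 and 0.004 m and angle between electrode_c's own z axis and vertical below 0.1 rad) or (horizontal distance between collar_c and slot_3 below 0.008 m and z of collar_c in the frame of slot_3 between -0.004 and 0.004 m and angle between electrode_c's own z axis and vertical below 0.1 rad)) and horizontal distance between dish and slot_2 below 0.015 m and angle between dish's own z axis and vertical below 0.05 rad and value of joint holder above 0.065 m), for 0.2 s.
At the end, for the whole second after the job is handed in: the arm is down (within 5 mm of its bottom stop), every electrode present hangs upright in a slot with its collar on the arm's face (within 4 mm in height and 8 mm of the seat), and the dish stands flat with its centre within 15 mm of the middle slot, seen from above, at rest (((horizontal distance between collar_a and slot_1 below 0.008 m and z of collar_a in the frame of slot_1 between -0.004 and 0.004 m and angle between electrode_a's own z axis and vertical below 0.1 rad) or (horizontal distance between collar_a and slot_2 below 0.008 m and z of collar_a in the frame of slot_2 between -0.004 and 0.004 m and angle between electrode_a's own z axis and vertical below 0.1 rad) or (horizontal distance between collar_a and slot_3 below 0.008 m and z of collar_a in the frame of slot_3 between -0.004 and 0.004 m and angle between electrode_a's own z axis and vertical below 0.1 rad)) and ((horizontal distance between collar_b and slot_1 below 0.008 m and z of collar_b in the frame of slot_1 between -0.004 and 0.004 m and angle between electrode_b's own z axis and vertical below 0.1 rad) or (horizontal distance between collar_b and slot_2 below 0.008 m and z of collar_b in the frame of slot_2 between -0.004 and 0.004 m and angle between electrode_b's own z axis and vertical below 0.1 rad) or (horizontal distance between collar_b and slot_3 below 0.008 m and z of collar_b in the frame of slot_3 between -0.004 and 0.004 m and angle between electrode_b's own z axis and vertical below 0.1 rad)) and ((horizontal distance between collar_c and slot_1 below 0.008 m and z of collar_c in the frame of slot_1 between -0.004 and 0.004 m and angle between electrode_c's own z axis and vertical below 0.1 rad) or (horizontal distance between collar_c and slot_2 below 0.008 m and z of collar_c in the frame of slot_2 between -0.004 and 0.004 m and angle between electrode_c's own z axis and vertical below 0.1 rad) or (horizontal distance between collar_c and slot_3 below 0.008 m and z of collar_c in the frame of slot_3 between -0.004 and 0.004 m and angle between electrode_c's own z axis and vertical below 0.1 rad)) and horizontal distance between dish and slot_2 below 0.015 m and angle between dish's own z axis and vertical below 0.05 rad and value of joint holder below 0.005 m and linear speed of dish below 0.02 m/s); the robot touches nothing.
It fails at once if an electrode is dropped or tipped over (angle between any of electrode_a, electrode_b, electrode_c's own z axis and vertical above 0.5 rad).
It fails at once if the dish is tipped (angle between dish's own z axis and vertical above 0.35 rad).
It fails at once if a bottle, the flask or the timer is knocked aside (more than 30 mm) (distance of any of buffer_4, buffer_7, buffer_10, wash_bottle, lab_timer, erlenmeyer from where it was at the start of the episode above 0.03 m).
Of electrode_a, electrode_b, electrode_c only 2 to 3 are there at a start; the rules pass over those that are not, and their reading is None.
At some moment in a run one of dish may be knocked a few centimetres aside while the robot is not near it.
It also fails if it takes over 208 s, if anything falls off the work surface, if the arm or the gripper's body presses on something with over 40 N, if the wrist force passes 120 N, or if a joint passes its speed limit or range.

## Working session

There is one attempt and no reset: what is moved stays moved. The work goes in short steps, Python scripts to look and compute and a shell command to move; the robot and the scene stay as the last step left them, time stands still between calls to the robot, and variables do not carry over. Pictures are saved under pics/ and viewed, at most 14 in all, crops included, and the job is handed in when it is done.

```bash
mkdir -p pics; ls; cat > h.py <<'E'
import numpy as np, cv2
from bench import arm
from scipy.spatial.transform import Rotation as R
def snap(n,f):
    s=arm.read_state(); p=arm.camera_params(n); im=arm.get_image(n)
    cv2.imwrite('pics/'+f,im[:,:,::-1]); return im,p
def rot(p):
    o=np.array(p['orientation'],float)
    return R.from_quat(o).as_matrix() if o.size==4 else o.reshape(3,3)
def ray(p,u,v):
    d=np.linalg.inv(np.array(p['K']))@[u,v,1]; return np.array(p['position'],float),rot(p)@d
def onz(p,u,v,z):
    o,d=ray(p,u,v); return o+d*(z-o[2])/d[2]
def proj(p,X):
    c=np.array(p['K'])@(rot(p).T@(np.array(X,float)-np.array(p['position']))); return c[:2]/c[2]
E
python3 - <<'E'
from h import *
for n in ('side','top'):
    im,p=snap(n,n+'0.png'); print(n,p)
print(arm.read_state())
E
```

```text
pics
side {'K': array([[440.8224266 ,   0.        , 324.95291007],
       [  0.        , 440.8224266 , 203.64289331],
       [  0.        ,   0.        ,   1.        ]]), 'position': array([  489.06496857, -1407.25039097,   672.40776954]), 'orientation': array([ 0.82948565, -0.02666624,  0.02186761, -0.55746235])}
top {'K': array([[421.98664669,   0.        , 321.64014194],
       [  0.        , 421.98664669, 198.01649539],
       [  0.        ,   0.        ,   1.        ]]), 'position': array([ 322.39317332,  -64.57574457, 1506.34331932]), 'orientation': array([ 0.70609169, -0.70139548,  0.07204653, -0.06548446])}
{'clock': 0.1, 'joints': array([-1.06440811e+00,  3.85468748e-01,  6.75769111e-03, -4.13685124e-04,
       -1.19399901e+00, -2.58635094e-01]), 'joint_vel': array([-6.68443049e-06, -1.40098016e-03,  2.73074244e-03,  1.13293353e-03,
        6.12790139e-04,  5.50072637e-04]), 'joint_efforts': array([-5.67359020e-04, -3.93319881e+01,  1.88929242e+01,  4.19789851e+00,
       -2.53622398e-03,  1.44672764e-06]), 'position': array([ 153.17054497, -605.40239046,  230.33884369]), 'ee_rot': array([-1.23484216e-01,  9.92346057e-01,  9.59476613e-04, -1.78788171e-04]), 'contact_force': array([0.85364982, 0.98257872, 0.03551981]), 'wrist_torque': array([-0.04015909,  0.03801669,  0.03955142]), 'grasp_force': 0.0, 'gripper_width': 85.35470437765983}
```

View pics/side0.png

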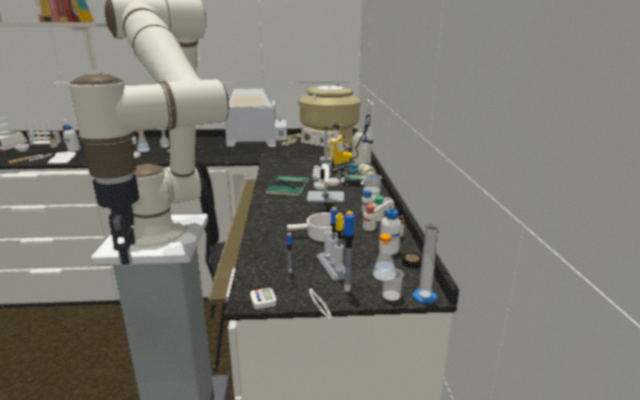

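View pics/top0.png

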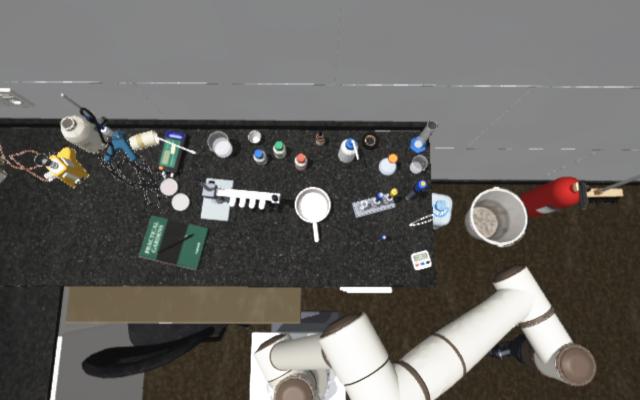

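The side view shows the stand near (325,180), the dish (320,227), and blue and yellow heads over the block (335,215) and (340,222). Two more blue-headed things stand free, at (290,240), small, and (349,222), large. The top view shows the stand arm (250,195), dish (313,205), block (375,205) and timer (421,260).

```bash
python3 - <<'E'
from h import *
s=cv2.imread('pics/side0.png');t=cv2.imread('pics/top0.png')
a=cv2.resize(s[190:300,270:380],(550,550),interpolation=cv2.INTER_CUBIC)[:, :400]
a=cv2.resize(s[190:300,280:365],(425,550),interpolation=cv2.INTER_CUBIC)
b=cv2.resize(t[170:250,340:440],(375,300),interpolation=cv2.INTER_CUBIC)
c=cv2.resize(t[165:235,195:340],(375,181),interpolation=cv2.INTER_CUBIC)
o=np.zeros((550,800,3),np.uint8);o[:,:425]=a;o[:300,425:]=b;o[310:491,425:]=c
cv2.imwrite('pics/c0.png',o)
T=arm.camera_params('top')
for n,im in(('side',s),('top',t)):
    h=cv2.cvtColor(im,cv2.COLOR_BGR2HSV)
    for col,lo,hi in(('blue',(105,130,60),(125,255,255)),('yel',(20,150,120),(32,255,255)),('red',(0,170,90),(6,255,255))):
        m=cv2.inRange(h,lo,hi); k,_,st,ce=cv2.connectedComponentsWithStats(m)
        for i in range(1,k):
            if st[i,4]>5 and 140<ce[i][1]<320: print(n,col,st[i].tolist(),ce[i].round(1))
E
```

```text
side blue [363, 191, 4, 4, 8] [364.6 192.5]
side blue [366, 193, 4, 4, 8] [367.9 194.6]
side blue [388, 209, 11, 3, 13] [393.4 210. ]
side blue [330, 210, 7, 15, 53] [333.1 216. ]
side blue [386, 212, 13, 7, 24] [391.3 215.4]
side blue [344, 215, 11, 22, 199] [348.9 225.5]
side blue [287, 236, 5, 10, 45] [289. 240.]
side blue [412, 289, 7, 7, 10] [414.6 291.2]
side blue [422, 292, 15, 12, 45] [430.5 299.3]
side blue [414, 297, 7, 6, 9] [417.  299.7]
side yel [331, 136, 21, 28, 233] [340.3 153.4]
side yel [328, 147, 2, 9, 12] [328.7 151.5]
side yel [347, 211, 5, 3, 11] [349. 212.]
side yel [336, 213, 7, 17, 100] [339.3 221.6]
side yel [382, 235, 7, 3, 15] [385.3 236. ]
top blue [410, 137, 17, 17, 120] [416.5 146. ]
top blue [346, 138, 10, 11, 59] [349.4 143.5]
top blue [254, 149, 9, 9, 63] [258.  153.1]
top blue [415, 180, 12, 12, 71] [419.3 186.4]
top blue [377, 192, 6, 8, 25] [378.7 196.4]
top blue [435, 205, 3, 5, 7] [435.7 206.9]
top blue [381, 236, 4, 4, 10] [381.9 237.8]
top yel [49, 147, 39, 39, 392] [ 68.3 165.1]
top yel [390, 189, 7, 7, 24] [392.6 192.8]
top red [521, 178, 59, 38, 1280] [551.6 195.4]
```

View pics/c0.png

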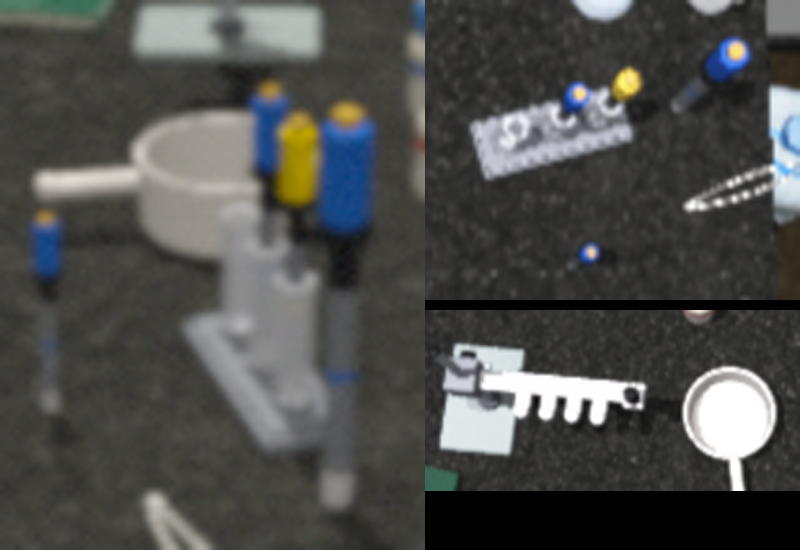

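Three things look like electrode_b: small blue at side (289,240), large blue at (349,225), and mid-sized blue in the block's middle well at side (333,216) / top (379,196). The last one is meant, since it is middle-sized and stands in a well, as the crop confirms. Yellow (c) is in the -y well at top (393,193). The +y well is empty, so red is absent.

```bash
python3 - <<'E'
from h import *
T=arm.camera_params('top');S=arm.camera_params('side')
def tri(a,b):
    A=[];B=[]
    for p,(u,v) in((T,a),(S,b)):
        o,d=ray(p,u,v);d/=np.linalg.norm(d);M=np.eye(3)-np.outer(d,d);A.append(M);B.append(M@o)
    return np.linalg.lstsq(np.vstack(A),np.hstack(B),rcond=None)[0]
print('b',onz(T,378.7,196.4,178),tri((378.7,196.4),(333.1,214)))
print('c',onz(T,392.6,192.8,178),tri((392.6,192.8),(339.3,219)))
print('knob',onz(T,275,198.3,182))
k=lambda u,v:(195+(u-425)/375*145,165+(v-310)/181*70)
for u,v in((521,410),(546,412),(571,414),(598,417)): print('tooth',onz(T,*k(u,v),146))
print('sp',onz(T,*k(500,375),140),onz(T,*k(640,388),140))
print('dish',onz(T,313,204,55), 'hnd',onz(T,317,239,44))
q=lambda u,v:(340+(u-425)/375*100,170+v/300*80)
for u,v in((515,127),(563,113),(610,100)): print('well',onz(T,*q(u,v),94))
# foot
for u,v in((458,343),(523,348),(518,454),(440,449)): print('foot',onz(T,*k(u,v),12))
for n,u,v in(('eb',419,186),('es',382,238),('timer',421,260),('wash',347,150)): print(n,onz(T,u,v,0))
w=arm.camera_params('wrist');s=arm.read_state();Rt=R.from_quat(s['ee_rot']).as_matrix()
print('wristcam in tool',Rt.T@(w['position']-s['position']),(Rt.T@rot(w)).round(3),w['K'][0,0])
E
```

```text
b [ 591.23813937 -259.65496797  178.        ] [ 593.55576434 -260.67720404  171.24499203]
c [ 603.41713628 -304.74507618  178.        ] [ 605.89618268 -305.34773202  175.16355358]
knob [581.68156977  72.84216107 182.        ]
tooth [569.75025288 216.17109957 146.        ]
tooth [567.41713928 184.50861121 146.        ]
tooth [565.08463327 152.85436823 146.        ]
tooth [561.48821736 118.64138269 146.        ]
sp [616.10221605 246.31179474 140.        ] [600.52730082  67.15256708 140.        ]
dish [587.26074045 -47.20529821  55.        ] hnd [466.09043445 -62.1255146   44.        ]
well [ 581.90939649 -221.3262493    94.        ]
well [ 595.19053917 -265.23162012   94.        ]
well [ 607.58897339 -308.38047891   94.        ]
foot [689.14974225 336.63685609  12.        ]
foot [682.6664167  245.15628342  12.        ]
foot [532.44957736 245.07349382  12.        ]
foot [538.63685567 352.68873334  12.        ]
eb [ 667.31949761 -434.60897461    0.        ]
es [ 475.54403686 -294.50450425    0.        ]
timer [ 398.43888971 -431.21495247    0.        ]
wash [ 802.66695051 -171.17967412    0.        ]
wristcam in tool [  85.00644593   -1.56590132 -141.47883985] [[-0.001 -0.945 -0.327]
 [ 1.    -0.001 -0.001]
 [ 0.001 -0.327  0.945]] 308.0436080904574
```

```bash

python3 -m handwheel '[{"x":0.134,"y":0.195,"z":0.06,"az":0.049},{"x":0.134,"y":0.195,"z":0.06,"az":0.049},{"x":0.134,"y":0.195,"z":0.06,"az":0.049},{"x":0.134,"y":0.195,"z":0.06,"az":0.049},{"x":0.134,"y":0.195,"z":0.06,"az":0.049},{"x":0.134,"y":0.195,"z":0.06,"az":0.049},{"x":0.134,"y":0.195,"z":0.06,"az":0.049},{"x":0.134,"y":0.195,"z":0.06,"az":0.049}]'
python3 -m handwheel '[{"x":0.134,"y":0.195,"az":0.049},{"x":0.134,"y":0.195,"az":0.049},{"x":0.134,"y":0.195,"az":0.049},{"x":0.134,"y":0.195,"az":0.049},{"x":0.134,"y":0.195,"az":0.049},{"x":0.134,"y":0.195,"az":0.049},{"x":0.134,"y":0.195,"az":0.049},{"x":0.134,"y":0.195,"az":0.049}]'
python3 -m handwheel '[{},{},{},{},{},{},{},{}]' 0
python3 - <<'E'
from h import *
im,p=snap('wrist','w1.png')
s=arm.read_state(); Rt=R.from_quat(s['ee_rot']).as_matrix(); print(s['position'],Rt.round(3))
for X in ((582,73,182),(580,168,140)): print(proj(p,X))
E
```

```text
[ 153.21314573 -605.49333196  230.49065833] [[-0.969 -0.245 -0.   ]
 [-0.245  0.969  0.002]
 [ 0.     0.002 -1.   ]]
[750.93793485 639.95131041]
[769.89426288 598.12399296]invalid input at $[0]: expected keys x, y, z, ax, ay, az
invalid input at $[0]: expected keys x, y, z, ax, ay, az
invalid input at $[0]: expected keys x, y, z, ax, ay, az
```

View pics/w1.png

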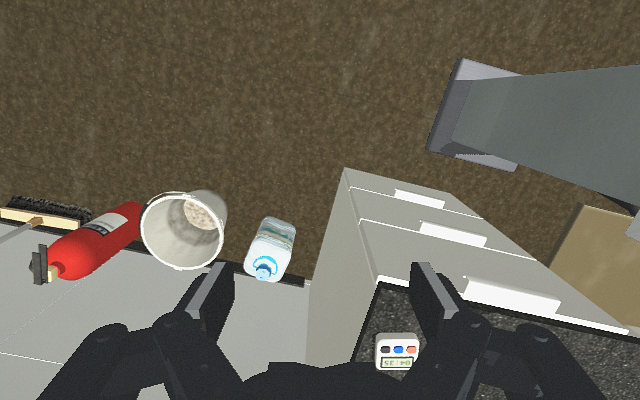

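The wrist view still shows the starting place: timer at (396,350), fingers in the lower third. The moves were refused because all six keys are required, so I retry.

```bash

python3 -m handwheel '[{"x":0.134,"y":0.205,"z":0.06,"ax":0,"ay":0,"az":0.049},{"x":0.134,"y":0.205,"z":0.06,"ax":0,"ay":0,"az":0.049},{"x":0.134,"y":0.205,"z":0.06,"ax":0,"ay":0,"az":0.049},{"x":0.134,"y":0.205,"z":0.06,"ax":0,"ay":0,"az":0.049},{"x":0.134,"y":0.205,"z":0.06,"ax":0,"ay":0,"az":0.049},{"x":0.134,"y":0.205,"z":0.06,"ax":0,"ay":0,"az":0.049},{"x":0.134,"y":0.205,"z":0.06,"ax":0,"ay":0,"az":0.049},{"x":0.134,"y":0.205,"z":0.06,"ax":0,"ay":0,"az":0.049}]'
python3 -m handwheel '[{"x":0.134,"y":0.205,"z":0,"ax":0,"ay":0,"az":0.049},{"x":0.134,"y":0.205,"z":0,"ax":0,"ay":0,"az":0.049},{"x":0.134,"y":0.205,"z":0,"ax":0,"ay":0,"az":0.049},{"x":0.134,"y":0.205,"z":0,"ax":0,"ay":0,"az":0.049},{"x":0.134,"y":0.205,"z":0,"ax":0,"ay":0,"az":0.049},{"x":0.134,"y":0.205,"z":0,"ax":0,"ay":0,"az":0.049},{"x":0.134,"y":0.205,"z":0,"ax":0,"ay":0,"az":0.049},{"x":0.134,"y":0.205,"z":0,"ax":0,"ay":0,"az":0.049}]'
python3 -m handwheel '[{"x":0,"y":0.15,"z":0,"ax":0,"ay":0,"az":0},{"x":0,"y":0.15,"z":0,"ax":0,"ay":0,"az":0},{"x":0,"y":0,"z":0,"ax":0,"ay":0,"az":0},{"x":0,"y":0,"z":0,"ax":0,"ay":0,"az":0},{"x":0,"y":0,"z":0,"ax":0,"ay":0,"az":0},{"x":0,"y":0,"z":0,"ax":0,"ay":0,"az":0},{"x":0,"y":0,"z":0,"ax":0,"ay":0,"az":0},{"x":0,"y":0,"z":0,"ax":0,"ay":0,"az":0}]' 0.2
python3 - <<'E'
from h import *
im,p=snap('wrist','w2.png')
s=arm.read_state(); Rt=R.from_quat(s['ee_rot']).as_matrix(); print(s['position'],Rt.round(3))
for X in ((582,73,182),(580,168,140)): print(proj(p,X))
E
```

```text
clock: 0.95
position: [366.3, -278.8, 327.0]
ee_rot: [-0.42, 0.908, -0.0, 0.0]
contact_force: [1.1, -0.8, 0.4]
gripper_width: 85.5
grasp_force: 0.0
clock: 1.75
position: [580.8, 49.3, 326.3]
ee_rot: [-0.675, 0.737, 0.0, -0.0]
contact_force: [-0.1, -0.5, 1.1]
gripper_width: 85.7
grasp_force: 0.0
clock: 2.55
position: [580.3, 106.6, 326.7]
ee_rot: [-0.674, 0.739, -0.0, 0.0]
contact_force: [-0.7, -0.4, 0.4]
gripper_width: 51.2
grasp_force: 0.0
[580.27429224 106.75500466 326.66234948] [[-0.092 -0.996  0.   ]
 [-0.996  0.092  0.   ]
 [-0.    -0.    -1.   ]]
[316.27305838 153.88769188]
[326.6648428  228.04743165]
```

View pics/w2.png

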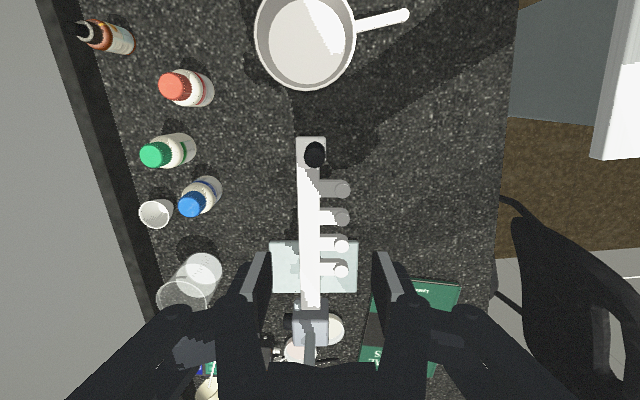

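The wrist view now shows the knob at (315,154), the four studs/tooth ends at about (342,189), (342,217), (341,244) and (341,270), and the dish at (305,40) with its handle to (400,17).

```bash
python3 - <<'E'
from h import *
im=cv2.imread('pics/w2.png');p=arm.camera_params('wrist')
g=cv2.cvtColor(im,cv2.COLOR_BGR2GRAY)
roi=cv2.resize(g[125:290,290:365],None,fx=4,fy=4,interpolation=cv2.INTER_CUBIC)
c=cv2.HoughCircles(cv2.GaussianBlur(roi,(5,5),1.5),cv2.HOUGH_GRADIENT,1,60,param1=80,param2=15,minRadius=22,maxRadius=50)
for x,y,r in sorted(c[0].tolist(),key=lambda t:t[1]):
    u,v=290+(x+.5)/4-.5,125+(y+.5)/4-.5
    print(round(u,1),round(v,1),r/4,'z146',onz(p,u,v,146)[:2].round(1),'z182',onz(p,u,v,182)[:2].round(1))
k=(g<45)[125:180,295:335].astype(np.uint8);n,_,st,ce=cv2.connectedComponentsWithStats(k)
print([(s[:].tolist(),q.round(1).tolist()) for s,q in zip(st[1:],ce[1:]) if s[4]>60])
cv2.imwrite('pics/c2.png',cv2.resize(im[125:290,290:365],None,fx=3.6,fy=3.6,interpolation=cv2.INTER_CUBIC))
E
```

```text
315.0 152.5 10.675000190734863 z146 [584.5  78.1] z182 [583.1  71.7]
341.0 189.0 9.199999809265137 z146 [560.2 120.5] z182 [561.5 109.4]
342.0 219.5 6.650000095367432 z146 [561.7 156.5] z182 [562.8 141.4]
331.8 231.2 6.699999809265137 z146 [574.4 170. ] z182 [574.1 153.3]
341.2 246.0 6.699999809265137 z146 [564.9 189.8] z182 [565.7 170.9]
340.5 271.0 6.5 z146 [568.2 223. ] z182 [568.7 200.5]
[([4, 2, 26, 9, 94], [17.4, 7.6]), ([9, 17, 31, 37, 484], [22.7, 34.2])]
```

View pics/c2.png

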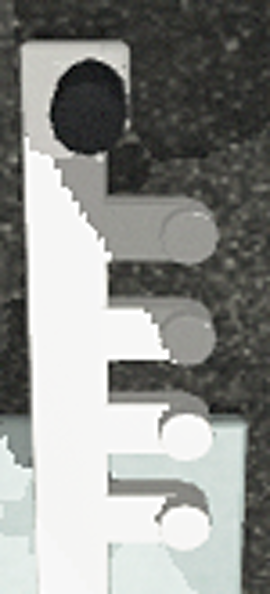

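The crop shows the stud tops at (191,235), (188,337), (186,436) and (185,527), and the knob's top disc around (88,117). Next I convert these to slot and knob positions.

```bash
python3 - <<'E'
from h import *
p=arm.camera_params('wrist')
f=lambda u,v:(290+(u+.5)/3.6-.5,125+(v+.5)/3.6-.5)
P=np.array([onz(p,*f(*q),146)[:2] for q in((191,235),(188,337),(186,436),(185,527))][::-1])
k=onz(p,*f(88,117),182)[:2];print(P.round(1),k.round(1))
off=np.array([[-16,48],[-16,16],[-16,-16],[-16,-48],[12,-90]],float)
W=np.vstack([P,k]); o=off.mean(0);w=W.mean(0)
H=(off-o).T@(W-w);th=np.arctan2(H[0,1]-H[1,0],H[0,0]+H[1,1])
M=np.array([[np.cos(th),-np.sin(th)],[np.sin(th),np.cos(th)]])
S2=w-M@o;print('yaw',th,'slot2',S2.round(1),'slot1',(S2+M@[0,32]).round(1),'slot3',(S2+M@[0,-32]).round(1),'knob',(S2+M@[12,-90]).round(1))
print('res',(W-(S2+off@M.T)).round(1))
E
```

```text
[[567.6 223.1]
 [564.8 189.4]
 [561.7 155. ]
 [558.4 121.7]] [584.4  76. ]
yaw -0.08721504423734872 slot2 [579.3 170.1] slot1 [582.1 202. ] slot3 [576.5 138.2] knob [583.4  79.4]
res [[ 0.1  3.8]
 [ 0.1  2. ]
 [-0.3 -0.5]
 [-0.8 -1.9]
 [ 0.9 -3.4]]
```

```bash
python3 - <<'E'
from h import *
from scipy.optimize import least_squares
p=arm.camera_params('wrist');T=arm.camera_params('top')
f=lambda u,v:(290+(u+.5)/3.6-.5,125+(v+.5)/3.6-.5)
uv=np.array([f(*q) for q in((185,527),(186,436),(188,337),(191,235),(88,117))])
off=np.array([[-16,48,6],[-16,16,6],[-16,-16,6],[-16,-48,6],[12,-90,42]],float)
def pts(x):
    M=R.from_euler('z',x[3]).as_matrix(); return off@M.T+x[:3]
r=least_squares(lambda x:np.ravel([proj(p,X) for X in pts(x)]-uv),[579,170,150,-.087])
print(r.x.round(3),r.fun.reshape(-1,2).round(1))
print('top knob',proj(T,pts(r.x)[4]),'meas 275,198.3')
M=R.from_euler('z',r.x[3]).as_matrix()
for n,o in(('s1',[0,32,0]),('s3',[0,-32,0]),('knob',[12,-90,26])):print(n,(M@o+r.x[:3]).round(1))
E
```

```text
[ 5.79538e+02  1.63244e+02  1.56571e+02 -8.80000e-02] [[-0.  -0.2]
 [ 0.2 -0.2]
 [ 0.1  0.5]
 [-0.2  0.3]
 [ 0.  -0.3]]
top knob [274.59550005 196.69575365] meas 275,198.3
s1 [582.3 195.1 156.6]
s3 [576.7 131.4 156.6]
knob [583.6  72.5 182.6]
```

The fit puts the arm about 16 mm above its bottom stop, with sub-pixel residuals. Now I grip the knob.

```bash

python3 -m handwheel '[{"x":0.0165,"y":-0.17,"z":0,"ax":0,"ay":0,"az":0},{"x":0,"y":0,"z":-0.1,"ax":0,"ay":0,"az":0},{"x":0,"y":0,"z":-0.15,"ax":0,"ay":0,"az":0},{"x":0,"y":0,"z":-0.15,"ax":0,"ay":0,"az":0},{"x":0,"y":0,"z":-0.15,"ax":0,"ay":0,"az":0},{"x":0,"y":0,"z":-0.15,"ax":0,"ay":0,"az":0},{"x":0,"y":0,"z":-0.1,"ax":0,"ay":0,"az":0},{"x":0,"y":0,"z":0,"ax":0,"ay":0,"az":0}]'
python3 -m handwheel '[{"x":0,"y":0,"z":0,"ax":0,"ay":0,"az":0},{"x":0,"y":0,"z":0,"ax":0,"ay":0,"az":0},{"x":0,"y":0,"z":0,"ax":0,"ay":0,"az":0},{"x":0,"y":0,"z":0,"ax":0,"ay":0,"az":0},{"x":0,"y":0,"z":0,"ax":0,"ay":0,"az":0},{"x":0,"y":0,"z":0,"ax":0,"ay":0,"az":0},{"x":0,"y":0,"z":0,"ax":0,"ay":0,"az":0},{"x":0,"y":0,"z":0,"ax":0,"ay":0,"az":0}]' -1
python3 - <<'E'
from h import *
im,p=snap('wrist','w3.png');im,p=snap('side','s3.png')
E
```

```text
clock: 3.4
position: [581.6, 72.5, 163.2]
ee_rot: [-0.674, 0.739, 0.002, -0.003]
contact_force: [-1.0, -0.5, -0.3]
gripper_width: 51.1
grasp_force: 0.0
clock: 4.2
position: [583.9, 73.5, 168.3]
ee_rot: [-0.674, 0.739, -0.0, 0.001]
contact_force: [-3.0, 1.2, 5.7]
gripper_width: 17.7
grasp_force: 59.1
```

View pics/w3.png

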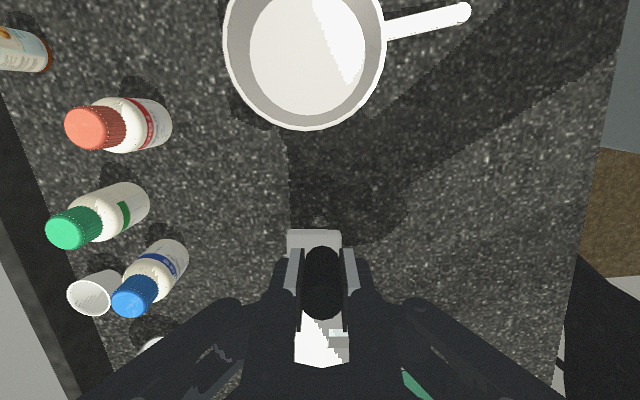

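The knob is between the pads at (322,283), with the grip at 59 N. I lift the arm now.

```bash

python3 -m handwheel '[{"x":0,"y":0,"z":0.04,"ax":0,"ay":0,"az":0},{"x":0,"y":0,"z":0.04,"ax":0,"ay":0,"az":0},{"x":0,"y":0,"z":0.04,"ax":0,"ay":0,"az":0},{"x":0,"y":0,"z":0.04,"ax":0,"ay":0,"az":0},{"x":0,"y":0,"z":0.04,"ax":0,"ay":0,"az":0},{"x":0,"y":0,"z":0.04,"ax":0,"ay":0,"az":0},{"x":0,"y":0,"z":0.02,"ax":0,"ay":0,"az":0},{"x":0,"y":0,"z":0,"ax":0,"ay":0,"az":0}]'
python3 -m handwheel '[{"x":0,"y":0,"z":0.02,"ax":0,"ay":0,"az":0},{"x":0,"y":0,"z":0.01,"ax":0,"ay":0,"az":0},{"x":0,"y":0,"z":0.01,"ax":0,"ay":0,"az":0},{"x":0,"y":0,"z":0,"ax":0,"ay":0,"az":0},{"x":0,"y":0,"z":0,"ax":0,"ay":0,"az":0},{"x":0,"y":0,"z":0,"ax":0,"ay":0,"az":0},{"x":0,"y":0,"z":0,"ax":0,"ay":0,"az":0},{"x":0,"y":0,"z":0,"ax":0,"ay":0,"az":0}]'
```

```text
clock: 5.1
position: [583.8, 73.6, 219.5]
ee_rot: [-0.674, 0.739, -0.0, 0.001]
contact_force: [2.5, 2.2, -3.9]
gripper_width: 17.9
grasp_force: 59.6
clock: 5.9
position: [583.8, 73.6, 226.0]
ee_rot: [-0.674, 0.739, 0.0, 0.0]
contact_force: [5.0, 2.6, -9.1]
gripper_width: 17.4
grasp_force: 59.9
```

```bash

python3 -m handwheel '[{"x":0,"y":0,"z":0.01,"ax":0,"ay":0,"az":0},{"x":0,"y":0,"z":0.01,"ax":0,"ay":0,"az":0},{"x":0,"y":0,"z":0.01,"ax":0,"ay":0,"az":0},{"x":0,"y":0,"z":0.01,"ax":0,"ay":0,"az":0},{"x":0,"y":0,"z":0,"ax":0,"ay":0,"az":0},{"x":0,"y":0,"z":0,"ax":0,"ay":0,"az":0},{"x":0,"y":0,"z":0,"ax":0,"ay":0,"az":0},{"x":0,"y":0,"z":0,"ax":0,"ay":0,"az":0}]'
```

```text
clock: 6.7
position: [583.5, 73.7, 226.6]
ee_rot: [-0.673, 0.739, 0.002, -0.002]
contact_force: [15.5, -0.9, -34.7]
gripper_width: 17.8
grasp_force: 60.2
```

Force rises at the top stop. I release, back up and re-measure the raised arm.

```bash

python3 -m handwheel '[{"x":0,"y":0,"z":-0.01,"ax":0,"ay":0,"az":0},{"x":0,"y":0,"z":0,"ax":0,"ay":0,"az":0},{"x":0,"y":0,"z":0,"ax":0,"ay":0,"az":0},{"x":0,"y":0,"z":0,"ax":0,"ay":0,"az":0},{"x":0,"y":0,"z":0,"ax":0,"ay":0,"az":0},{"x":0,"y":0,"z":0,"ax":0,"ay":0,"az":0},{"x":0,"y":0,"z":0,"ax":0,"ay":0,"az":0},{"x":0,"y":0,"z":0,"ax":0,"ay":0,"az":0}]' 0.2
python3 -m handwheel '[{"x":0,"y":0,"z":0.1,"ax":0,"ay":0,"az":0},{"x":0,"y":0,"z":0.15,"ax":0,"ay":0,"az":0},{"x":0,"y":0,"z":0.2,"ax":0,"ay":0,"az":0},{"x":0,"y":0.05,"z":0.2,"ax":0,"ay":0,"az":0},{"x":0,"y":0.1,"z":0.1,"ax":0,"ay":0,"az":0},{"x":0,"y":0,"z":0,"ax":0,"ay":0,"az":0},{"x":0,"y":0,"z":0,"ax":0,"ay":0,"az":0},{"x":0,"y":0,"z":0,"ax":0,"ay":0,"az":0}]'
python3 - <<'E'
from h import *
im,p=snap('wrist','w4.png');np.save('p4.npy',np.array([p],dtype=object),allow_pickle=True)
for X in ((583,72,257),(579,163,215)): print(proj(p,X))
cv2.imwrite('pics/c4.png',cv2.resize(im[125:290,280:365,::-1],None,fx=3.6,fy=3.6,interpolation=cv2.INTER_CUBIC))
E
```

```text
clock: 7.5
position: [583.5, 73.3, 232.6]
ee_rot: [-0.674, 0.739, -0.0, 0.0]
contact_force: [-0.0, -0.5, 0.5]
gripper_width: 51.4
grasp_force: 0.0
clock: 8.3
position: [583.0, 102.9, 380.7]
ee_rot: [-0.674, 0.739, 0.001, -0.002]
contact_force: [0.3, 0.1, 0.3]
gripper_width: 51.6
grasp_force: 0.0
[317.71335262 161.34694747]
[329.69476481 234.73965674]
```

View pics/c4.png

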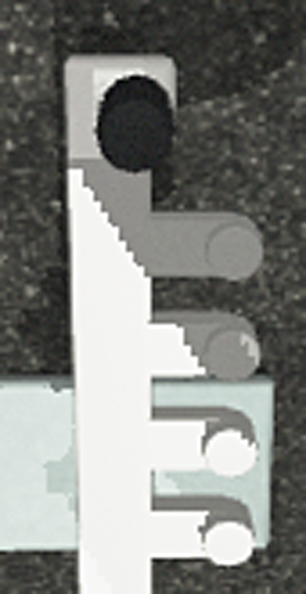

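The crop shows the stud tops at (235,250), (232,354), (230,452) and (228,543), and the knob top at about (136,133).

```bash
python3 - <<'E'
from h import *
from scipy.optimize import least_squares
p=arm.camera_params('wrist');T=arm.camera_params('top')
f=lambda u,v:(280+(u+.5)/3.6-.5,125+(v+.5)/3.6-.5)
uv=np.array([f(*q) for q in((228,543),(230,452),(232,354),(235,250),(136,133))])
off=np.array([[-16,48,6],[-16,16,6],[-16,-16,6],[-16,-48,6],[12,-90,42]],float)
for fix in(0,1):
    def pts(x):
        M=R.from_euler('z',x[3]).as_matrix(); return off@M.T+[x[0],x[1],215 if fix else x[2]]
    r=least_squares(lambda x:np.ravel([proj(p,X) for X in pts(x)]-uv),[579,165,215,-.087])
    M=R.from_euler('z',r.x[3]).as_matrix()
    print(r.x.round(3),r.fun.reshape(-1,2).round(1).tolist())
    for n,o in(('s1',[0,32,0]),('s2',[0,0,0]),('s3',[0,-32,0]),('knob',[12,-90,0])):print(n,(M@o+r.x[:3]).round(1)[:2])
im,_=snap('top','t4.png')
E
```

```text
[ 5.79886e+02  1.62657e+02  2.14411e+02 -9.30000e-02] [[-0.1, -0.1], [0.0, -0.2], [0.2, 0.2], [0.1, 0.4], [-0.2, -0.2]]
s1 [582.9 194.5]
s2 [579.9 162.7]
s3 [576.9 130.8]
knob [583.5  71.9]
[ 5.79898e+02  1.62428e+02  8.54285e+02 -9.30000e-02] [[-0.1, -0.0], [0.0, -0.1], [0.2, 0.2], [0.1, 0.4], [-0.2, -0.3]]
s1 [582.9 194.3]
s2 [579.9 162.4]
s3 [576.9 130.6]
knob [583.5  71.7]
```

```bash

python3 -m handwheel '[{"x":0.01,"y":-0.2,"z":-0.02,"ax":0,"ay":0,"az":0},{"x":0.01,"y":-0.22,"z":-0.02,"ax":0,"ay":0,"az":0},{"x":0.01,"y":-0.22,"z":-0.02,"ax":0,"ay":0,"az":0},{"x":0.01,"y":-0.22,"z":-0.02,"ax":0,"ay":0,"az":0},{"x":0.01,"y":-0.22,"z":-0.02,"ax":0,"ay":0,"az":0},{"x":0.01,"y":-0.22,"z":0,"ax":0,"ay":0,"az":0},{"x":0.01,"y":-0.2,"z":0,"ax":0,"ay":0,"az":0},{"x":0,"y":-0.1,"z":0,"ax":0,"ay":0,"az":0}]'
python3 -m handwheel '[{"x":0,"y":0,"z":0,"ax":0,"ay":0,"az":0},{"x":0,"y":0,"z":0,"ax":0,"ay":0,"az":0},{"x":0,"y":0,"z":0,"ax":0,"ay":0,"az":0},{"x":0,"y":0,"z":0,"ax":0,"ay":0,"az":0},{"x":0,"y":0,"z":0,"ax":0,"ay":0,"az":0},{"x":0,"y":0,"z":0,"ax":0,"ay":0,"az":0},{"x":0,"y":0,"z":0,"ax":0,"ay":0,"az":0},{"x":0,"y":0,"z":0,"ax":0,"ay":0,"az":0}]'
python3 - <<'E'
from h import *
im,p=snap('wrist','w5.png')
for X in ((592,-260,186),(605,-306,186)): print(proj(p,X))
b,g,r=[im[:,:,i].astype(int) for i in(2,1,0)]
h=cv2.cvtColor(im,cv2.COLOR_RGB2HSV)
for col,lo,hi in(('blue',(105,130,60),(125,255,255)),('yel',(22,150,90),(34,255,255))):
    n,_,st,ce=cv2.connectedComponentsWithStats(cv2.inRange(h,lo,hi))
    for i in range(1,n):
        if st[i,4]>60: print(col,st[i].tolist(),ce[i].round(1))
E
```

```text
clock: 9.2
position: [596.8, -220.2, 360.9]
ee_rot: [-0.673, 0.74, 0.001, -0.001]
contact_force: [-0.2, -0.1, 0.3]
gripper_width: 51.0
grasp_force: 0.0
clock: 10.0
position: [597.6, -216.5, 362.5]
ee_rot: [-0.674, 0.739, -0.0, 0.0]
contact_force: [-0.2, -0.1, 0.1]
gripper_width: 51.1
grasp_force: 0.0
[323.03860046 137.9085275 ]
[305.47370022  91.54811174]
blue [159, 0, 13, 34, 81] [166.   18.3]
blue [264, 0, 26, 12, 226] [277.1   4.3]
blue [131, 16, 27, 18, 259] [144.2  25.6]
blue [414, 95, 18, 12, 98] [420.   99.5]
blue [311, 119, 18, 21, 146] [319.7 126.5]
blue [172, 196, 26, 19, 237] [183.  203.9]
yel [183, 78, 24, 25, 477] [194.5  90.2]
yel [294, 78, 20, 20, 208] [304.3  87.4]
```

View pics/w5.png

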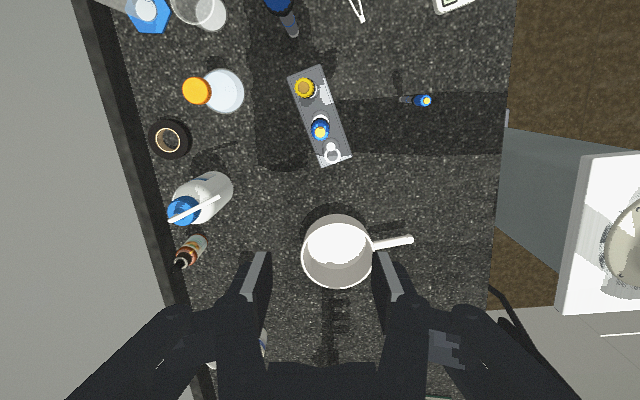

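The yellow head is at (304.5,88), nearly under the camera, and the mid-sized blue head at (320,130). The small blue at (424,100) and the large blue at (277,5) are left alone. I localise both heads by the brass sockets and head discs.

```bash
python3 - <<'E'
from h import *
im=cv2.imread('pics/w5.png');p=arm.camera_params('wrist')
def union(lo,hi,box):
    h=cv2.cvtColor(im,cv2.COLOR_BGR2HSV);m=cv2.inRange(h,lo,hi);a=np.zeros_like(m);x0,y0,x1,y1=box;a[y0:y1,x0:x1]=m[y0:y1,x0:x1];return a
b=union((105,110,50),(125,255,255),(305,112,336,146))
y=union((18,120,80),(34,255,255),(288,72,322,105)); br=union((12,60,90),(32,255,255),(309,118,332,142))
for n,m in(('blue',b),('yel',y),('brass b',br)):
    pt=cv2.findNonZero(m); print(n,cv2.minEnclosingCircle(pt),cv2.boundingRect(pt),pt.mean((0,1)))
    c=pt.mean((0,1)); print(onz(p,*c,192),onz(p,*cv2.minEnclosingCircle(pt)[0],182))
hc=np.hstack([cv2.resize(im[70:150,285:345],None,fx=7,fy=7,interpolation=cv2.INTER_CUBIC)])
cv2.imwrite('pics/c5.png',hc)
E
```

```text
blue ((320.0714416503906, 129.5), 10.70247745513916) (311, 119, 19, 22) [319.55974843 127.12578616]
[ 594.40232189 -271.70352263  192.        ] [ 594.26279627 -268.31593852  182.        ]
yel ((304.0, 87.0), 10.63024616241455) (294, 77, 20, 21) [303.90536278  87.29022082]
[ 605.7436497  -309.93944088  192.        ] [ 606.14393983 -310.44942325  182.        ]
brass b ((319.5882263183594, 131.80882263183594), 5.379823684692383) (315, 127, 10, 11) [319.59550562 131.70786517]
[ 594.78595237 -267.26437329  192.        ] [ 594.97408266 -266.04877501  182.        ]
```

View pics/c5.png

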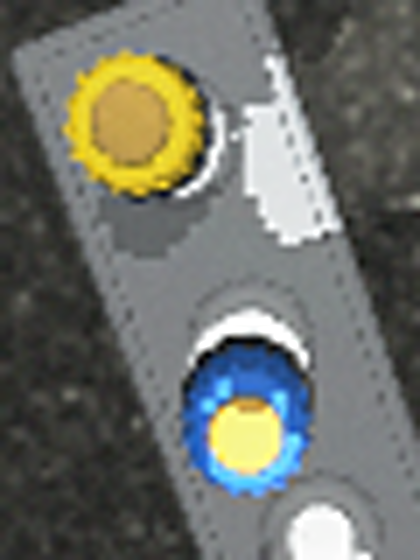

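Both views agree: yellow is at (606,-310) and blue at (594.8,-267). I pick yellow first.

```bash

python3 -m handwheel '[{"x":0.021,"y":-0.22,"z":0,"ax":0,"ay":0,"az":0},{"x":0.021,"y":-0.22,"z":0,"ax":0,"ay":0,"az":0},{"x":0,"y":-0.0275,"z":-0.1,"ax":0,"ay":0,"az":0},{"x":0,"y":0,"z":-0.2,"ax":0,"ay":0,"az":0},{"x":0,"y":0,"z":-0.2,"ax":0,"ay":0,"az":0},{"x":0,"y":0,"z":-0.2,"ax":0,"ay":0,"az":0},{"x":0,"y":0,"z":-0.1,"ax":0,"ay":0,"az":0},{"x":0,"y":0,"z":0,"ax":0,"ay":0,"az":0}]'
python3 -m handwheel '[{"x":0,"y":0,"z":-0.1,"ax":0,"ay":0,"az":0},{"x":0,"y":0,"z":-0.1,"ax":0,"ay":0,"az":0},{"x":0,"y":0,"z":-0.0525,"ax":0,"ay":0,"az":0},{"x":0,"y":0,"z":0,"ax":0,"ay":0,"az":0},{"x":0,"y":0,"z":0,"ax":0,"ay":0,"az":0},{"x":0,"y":0,"z":0,"ax":0,"ay":0,"az":0},{"x":0,"y":0,"z":0,"ax":0,"ay":0,"az":0},{"x":0,"y":0,"z":0,"ax":0,"ay":0,"az":0}]'
python3 -m handwheel '[{"x":0,"y":0,"z":0,"ax":0,"ay":0,"az":0},{"x":0,"y":0,"z":0,"ax":0,"ay":0,"az":0},{"x":0,"y":0,"z":0,"ax":0,"ay":0,"az":0},{"x":0,"y":0,"z":0,"ax":0,"ay":0,"az":0},{"x":0,"y":0,"z":0,"ax":0,"ay":0,"az":0},{"x":0,"y":0,"z":0,"ax":0,"ay":0,"az":0},{"x":0,"y":0,"z":0,"ax":0,"ay":0,"az":0},{"x":0,"y":0,"z":0,"ax":0,"ay":0,"az":0}]' -1
python3 - <<'E'
from h import *
im,p=snap('wrist','w6.png');im,p=snap('side','s6.png')
E
```

```text
clock: 10.85
position: [604.0, -309.5, 198.1]
ee_rot: [-0.674, 0.739, 0.004, -0.002]
contact_force: [-0.3, -0.1, 0.4]
gripper_width: 51.1
grasp_force: 0.0
clock: 11.65
position: [606.3, -310.3, 152.8]
ee_rot: [-0.674, 0.739, -0.001, 0.0]
contact_force: [-0.7, 0.1, -0.3]
gripper_width: 51.2
grasp_force: 0.0
clock: 12.45
position: [606.2, -310.3, 152.3]
ee_rot: [-0.674, 0.739, -0.0, 0.0]
contact_force: [-0.5, 0.4, 2.7]
gripper_width: 16.7
grasp_force: 58.5
```

View pics/w6.png

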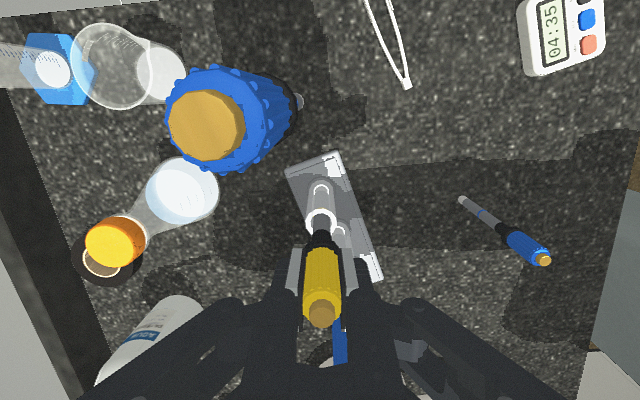

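Yellow is gripped, with its head at (321,285) between the pads and its brass at (321,313). I lift it straight up, carry it round the -x side, and stop in front of slot 1.

```bash

python3 -m handwheel '[{"x":0,"y":0,"z":0.05,"ax":0,"ay":0,"az":0},{"x":0,"y":0,"z":0.1,"ax":0,"ay":0,"az":0},{"x":0,"y":0,"z":0.12,"ax":0,"ay":0,"az":0},{"x":0,"y":0,"z":0.12,"ax":0,"ay":0,"az":0},{"x":0,"y":0,"z":0.08,"ax":0,"ay":0,"az":0},{"x":0,"y":0,"z":0.045,"ax":0,"ay":0,"az":0},{"x":0,"y":0,"z":0,"ax":0,"ay":0,"az":0},{"x":0,"y":0,"z":0,"ax":0,"ay":0,"az":0}]'
python3 -m handwheel '[{"x":-0.05,"y":0,"z":0,"ax":0,"ay":0,"az":0},{"x":-0.1,"y":0,"z":0,"ax":0,"ay":0,"az":0},{"x":-0.15,"y":0.05,"z":0,"ax":0,"ay":0,"az":0},{"x":-0.1,"y":0.1,"z":0,"ax":0,"ay":0,"az":0},{"x":-0.065,"y":0.15,"z":0,"ax":0,"ay":0,"az":0},{"x":0,"y":0.15,"z":0,"ax":0,"ay":0,"az":0},{"x":0,"y":0.15,"z":0,"ax":0,"ay":0,"az":0},{"x":0,"y":0.15,"z":0,"ax":0,"ay":0,"az":0}]'
python3 -m handwheel '[{"x":0,"y":0.15,"z":0,"ax":0,"ay":0,"az":0},{"x":0,"y":0.15,"z":0,"ax":0,"ay":0,"az":0},{"x":0,"y":0.2,"z":0,"ax":0,"ay":0,"az":0},{"x":0,"y":0.2,"z":0,"ax":0,"ay":0,"az":0},{"x":0,"y":0.2,"z":0,"ax":0,"ay":0,"az":0},{"x":0,"y":0.2,"z":0,"ax":0,"ay":0,"az":0},{"x":0,"y":0.2,"z":0,"ax":0,"ay":0,"az":0},{"x":0,"y":0.15,"z":0,"ax":0,"ay":0,"az":0}]'
python3 -m handwheel '[{"x":0,"y":0.15,"z":0,"ax":0,"ay":0,"az":0},{"x":0,"y":0.1,"z":0,"ax":0,"ay":0,"az":0},{"x":0,"y":0.06,"z":0,"ax":0,"ay":0,"az":0},{"x":0,"y":0,"z":0,"ax":0,"ay":0,"az":0},{"x":0,"y":0,"z":0,"ax":0,"ay":0,"az":0},{"x":0,"y":0,"z":0,"ax":0,"ay":0,"az":0},{"x":0,"y":0,"z":0,"ax":0,"ay":0,"az":0},{"x":0,"y":0,"z":0,"ax":0,"ay":0,"az":0}]'
python3 - <<'E'
from h import *
s=arm.read_state();print(s['position'],s['gripper_width'],s['grasp_force'])
p6=arm.camera_params('wrist');im,p=snap('wrist','w7.png');im,p=snap('side','s7.png')
E
```

```text
clock: 13.35
position: [605.4, -309.8, 254.0]
ee_rot: [-0.674, 0.739, 0.001, -0.0]
contact_force: [-0.3, 0.8, -1.4]
gripper_width: 16.5
grasp_force: 58.9
clock: 14.15
position: [511.4, -159.2, 254.2]
ee_rot: [-0.674, 0.739, 0.001, -0.001]
contact_force: [0.5, 0.0, -1.2]
gripper_width: 16.6
grasp_force: 58.9
clock: 14.95
position: [511.7, 131.3, 254.2]
ee_rot: [-0.674, 0.738, 0.0, -0.001]
contact_force: [0.1, -0.0, -0.4]
gripper_width: 16.4
grasp_force: 58.9
clock: 15.75
position: [513.0, 191.1, 255.1]
ee_rot: [-0.674, 0.739, -0.0, 0.0]
contact_force: [-0.3, -1.0, -0.2]
gripper_width: 16.7
grasp_force: 58.9
[513.02661338 191.09075098 255.09958304] 16.71838525349628 58.876776695251465
```

View pics/w7.png

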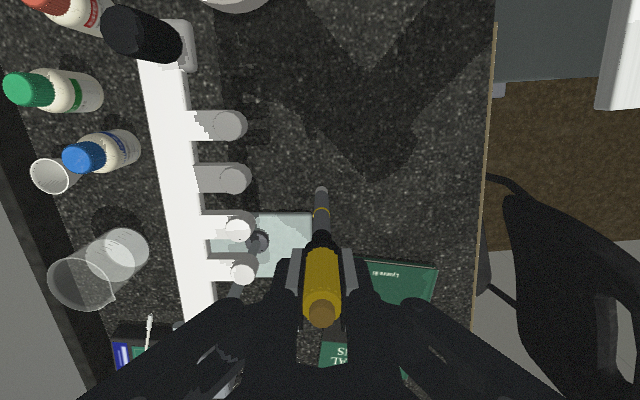

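The wrist view shows the electrode hanging straight in the gripper, brass at (322,313) and tip at (321,190). The studs are at about (230,125), (236,178), (238,230) and (242,273).

```bash
python3 - <<'E'
from h import *
p=arm.camera_params('wrist');s=arm.read_state();t=s['position']
im=cv2.imread('pics/w7.png');g=cv2.cvtColor(im,cv2.COLOR_BGR2GRAY);h=cv2.cvtColor(im,cv2.COLOR_BGR2HSV)
m=cv2.inRange(h,(12,60,60),(34,255,255));m[:240]=0;m[:,:295]=0;m[:,350:]=0
pt=cv2.findNonZero(m);print('head',cv2.boundingRect(pt))
print('brass',onz(p,322,313,t[2]+40)-t,'tip',onz(p,321,191,t[2]-134)-t)
M=R.from_euler('z',-.093).as_matrix();S=np.array([579.9,162.5,215])
for o in([-16,48,6],[-16,16,6],[-16,-16,6],[-16,-48,6],[12,-90,42]):print(proj(p,S+M@o).round(1))
for T_,d in((0,[0,0,-134]),(0,[0,0,-14]),(0,[0,0,40])): print('axis',proj(p,t+d).round(1))
a=cv2.resize(im[90:290,180:260],None,fx=3,fy=3,interpolation=cv2.INTER_CUBIC);b=cv2.resize(im[170:330,290:355],None,fx=3.75,fy=3.75,interpolation=cv2.INTER_CUBIC)
o=np.zeros((600,500,3),np.uint8);o[:,:240]=a;o[:,250:250+b.shape[1]]=b[:600];cv2.imwrite('pics/c7.png',o)
gs=cv2.createCLAHE(2,(4,4)).apply(g)
c=cv2.HoughCircles(cv2.resize(g[100:290,205:260],None,fx=4,fy=4,interpolation=cv2.INTER_CUBIC),cv2.HOUGH_GRADIENT,1,100,param1=80,param2=14,minRadius=36,maxRadius=56)
if c is not None:
  for x,y,r in sorted(c[0].tolist(),key=lambda q:q[1]):print('circ',205+x/4,100+y/4,r/4)
E
```

```text
head (302, 247, 40, 82)
brass [-0.68978756 -3.4491524  40.        ] tip [   0.39591886   -0.40612222 -134.        ]
[240.2 273.7]
[235.8 229.1]
[230.9 179.4]
[225.4 123.6]
[118.2  24. ]
axis [321.5 191.4]
axis [321.3 254.3]
axis [321.1 320.2]
circ 232.875 181.875 13.850000381469727
circ 237.375 231.375 12.475000381469727
circ 241.625 277.875 13.574999809265137
```

```bash

python3 -m handwheel '[{"x":0.03,"y":0.01,"z":-0.02,"ax":0,"ay":0,"az":0},{"x":0.04,"y":0.01,"z":-0.02,"ax":0,"ay":0,"az":0},{"x":0.04,"y":0.01,"z":-0.02,"ax":0,"ay":0,"az":0},{"x":0.03,"y":0.005,"z":-0.015,"ax":0,"ay":0,"az":0},{"x":0.01,"y":0,"z":0,"ax":0,"ay":0,"az":0},{"x":0,"y":0,"z":0,"ax":0,"ay":0,"az":0},{"x":0,"y":0,"z":0,"ax":0,"ay":0,"az":0},{"x":0,"y":0,"z":0,"ax":0,"ay":0,"az":0}]'
python3 - <<'E'
from h import *
im,p=snap('wrist','w8.png');t=arm.read_state()['position'];print(t)
M=R.from_euler('z',-.093).as_matrix();S=np.array([579.9,162.5,215])
for o in([-16,48,6],[-16,16,6],[-16,-16,6],[-16,-48,6]):print('stud',proj(p,S+M@o).round(1))
for d in(-134,-14,34,40): print('axis',d,proj(p,t+[0,0,d]).round(1),'edge',proj(p,t+[0,9,d]).round(1))
a=cv2.resize(im[110:310,220:300,::-1],None,fx=3,fy=3,interpolation=cv2.INTER_CUBIC);b=cv2.resize(im[170:330,285:355,::-1],None,fx=3.75,fy=3.75,interpolation=cv2.INTER_CUBIC)
cv2.imwrite('pics/c8.png',np.hstack([a,b]))
im,p=snap('side','s8.png')
E
```

```text
clock: 16.65
position: [542.9, 198.8, 240.3]
ee_rot: [-0.674, 0.739, -0.0, 0.0]
contact_force: [1.2, 0.7, -1.4]
gripper_width: 16.3
grasp_force: 58.9
[542.84920607 198.8076339  240.29661703]
stud [280.9 272.5]
stud [278.5 223.5]
stud [275.8 168.1]
stud [272.8 105.3]
axis -134 [321.5 191.3] edge [322.4 200.4]
axis -14 [321.3 254.3] edge [322.7 268.1]
axis 34 [321.1 310.3] edge [323.1 327.6]
axis 40 [321.1 320.2] edge [323.1 338. ]
```

View pics/c8.png

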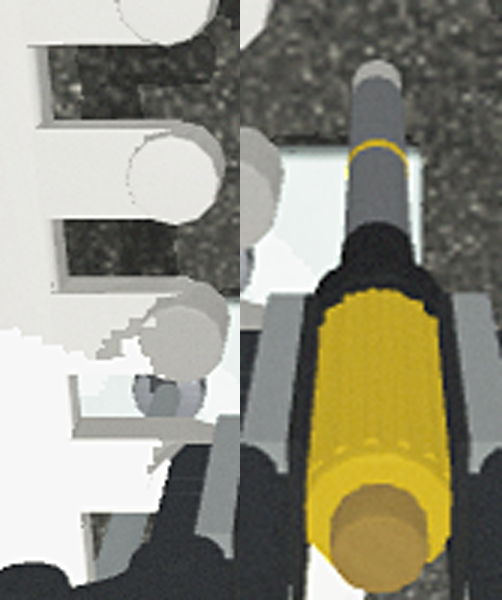

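The crop shows the shaft straight, with tip (377,75) and brass (378,550) in the right half. The offset from the TCP axis is about -1 mm in y at collar height. Studs at (173,178) and (183,343) in the left half confirm the fit to within about 1 mm. Now I slide in slowly.

```bash

python3 -m handwheel '[{"x":0,"y":0.003,"z":0,"ax":0,"ay":0,"az":0},{"x":0.025,"y":-0.0023,"z":0,"ax":0,"ay":0,"az":0},{"x":0.025,"y":-0.0023,"z":0,"ax":0,"ay":0,"az":0},{"x":0.025,"y":-0.0023,"z":0,"ax":0,"ay":0,"az":0},{"x":0.025,"y":-0.0023,"z":0,"ax":0,"ay":0,"az":0},{"x":0,"y":0,"z":0,"ax":0,"ay":0,"az":0},{"x":0,"y":0,"z":0,"ax":0,"ay":0,"az":0},{"x":0,"y":0,"z":0,"ax":0,"ay":0,"az":0}]'
python3 -m handwheel '[{"x":0.025,"y":-0.0023,"z":0,"ax":0,"ay":0,"az":0},{"x":0.025,"y":-0.0023,"z":0,"ax":0,"ay":0,"az":0},{"x":0.025,"y":-0.0023,"z":0,"ax":0,"ay":0,"az":0},{"x":0.022,"y":-0.0023,"z":0,"ax":0,"ay":0,"az":0},{"x":0,"y":0,"z":0,"ax":0,"ay":0,"az":0},{"x":0,"y":0,"z":0,"ax":0,"ay":0,"az":0},{"x":0,"y":0,"z":0,"ax":0,"ay":0,"az":0},{"x":0,"y":0,"z":0,"ax":0,"ay":0,"az":0}]'
python3 - <<'E'
from h import *
im,p=snap('wrist','w9.png');t=arm.read_state()['position'];print(t)
for d in(-134,-14,40): print('axis',d,proj(p,t+[0,0,d]).round(1))
h=cv2.cvtColor(im,cv2.COLOR_RGB2HSV)
m=cv2.inRange(h,(12,60,60),(34,255,255));m[:200]=0;m[:,:295]=0;m[:,350:]=0
print('head',cv2.boundingRect(cv2.findNonZero(m)),'before (302,247,40,82)')
g=cv2.cvtColor(im,cv2.COLOR_RGB2GRAY)
for v in(192,200,210,220): print(v,g[v,300:344:2].tolist())
E
```

```text
clock: 17.55
position: [562.9, 197.5, 239.9]
ee_rot: [-0.674, 0.739, 0.0, -0.0]
contact_force: [-0.0, 0.1, -0.2]
gripper_width: 16.3
grasp_force: 58.9
clock: 18.35
position: [582.2, 195.8, 240.1]
ee_rot: [-0.674, 0.739, -0.0, 0.0]
contact_force: [0.1, 0.1, 0.1]
gripper_width: 16.5
grasp_force: 58.9
[582.25802549 195.76460167 240.07651166]
axis -134 [321.4 191.4]
axis -14 [321.2 254.3]
axis 40 [321.  320.2]
head (302, 246, 40, 82) before (302,247,40,82)
192 [231, 232, 230, 205, 67, 89, 85, 80, 134, 104, 108, 104, 101, 141, 71, 71, 72, 86, 84, 82, 92, 104]
200 [231, 232, 230, 215, 34, 83, 85, 86, 100, 102, 103, 104, 101, 100, 95, 75, 73, 80, 83, 84, 92, 85]
210 [186, 190, 184, 183, 184, 182, 186, 182, 187, 183, 182, 184, 185, 184, 182, 184, 185, 185, 182, 180, 163, 161]
220 [189, 186, 186, 184, 183, 184, 182, 186, 185, 184, 182, 182, 184, 183, 184, 180, 183, 158, 180, 182, 182, 183]
```

No contact force, so the shaft is in the slot. I lower it until the collar touches.

```bash

python3 -m handwheel '[{"x":0,"y":0,"z":-0.02,"ax":0,"ay":0,"az":0},{"x":0,"y":0,"z":-0.02,"ax":0,"ay":0,"az":0},{"x":0,"y":0,"z":-0.01,"ax":0,"ay":0,"az":0},{"x":0,"y":0,"z":0,"ax":0,"ay":0,"az":0},{"x":0,"y":0,"z":0,"ax":0,"ay":0,"az":0},{"x":0,"y":0,"z":0,"ax":0,"ay":0,"az":0},{"x":0,"y":0,"z":0,"ax":0,"ay":0,"az":0},{"x":0,"y":0,"z":0,"ax":0,"ay":0,"az":0}]'
python3 -m handwheel '[{"x":0,"y":0,"z":-0.005,"ax":0,"ay":0,"az":0},{"x":0,"y":0,"z":0,"ax":0,"ay":0,"az":0},{"x":0,"y":0,"z":0,"ax":0,"ay":0,"az":0},{"x":0,"y":0,"z":0,"ax":0,"ay":0,"az":0},{"x":0,"y":0,"z":0,"ax":0,"ay":0,"az":0},{"x":0,"y":0,"z":0,"ax":0,"ay":0,"az":0},{"x":0,"y":0,"z":0,"ax":0,"ay":0,"az":0},{"x":0,"y":0,"z":0,"ax":0,"ay":0,"az":0}]'
python3 -m handwheel '[{"x":0,"y":0,"z":-0.005,"ax":0,"ay":0,"az":0},{"x":0,"y":0,"z":0,"ax":0,"ay":0,"az":0},{"x":0,"y":0,"z":0,"ax":0,"ay":0,"az":0},{"x":0,"y":0,"z":0,"ax":0,"ay":0,"az":0},{"x":0,"y":0,"z":0,"ax":0,"ay":0,"az":0},{"x":0,"y":0,"z":0,"ax":0,"ay":0,"az":0},{"x":0,"y":0,"z":0,"ax":0,"ay":0,"az":0},{"x":0,"y":0,"z":0,"ax":0,"ay":0,"az":0}]'
```

```text
clock: 19.2
position: [582.4, 195.7, 230.0]
ee_rot: [-0.674, 0.739, -0.0, 0.0]
contact_force: [0.5, 0.5, -1.5]
gripper_width: 16.5
grasp_force: 59.1
clock: 20.0
position: [582.5, 195.8, 229.2]
ee_rot: [-0.674, 0.739, -0.0, 0.0]
contact_force: [-1.4, 0.3, 2.1]
gripper_width: 16.3
grasp_force: 59.2
clock: 20.8
position: [582.5, 195.8, 229.1]
ee_rot: [-0.674, 0.739, -0.0, 0.001]
contact_force: [-1.6, 0.5, 5.4]
gripper_width: 16.8
grasp_force: 59.6
```

The collar is seated, with contact at TCP 229 as expected. I release, retreat and check.

```bash

python3 -m handwheel '[{"x":0,"y":0,"z":0.005,"ax":0,"ay":0,"az":0},{"x":0,"y":0,"z":0,"ax":0,"ay":0,"az":0},{"x":0,"y":0,"z":0,"ax":0,"ay":0,"az":0},{"x":0,"y":0,"z":0,"ax":0,"ay":0,"az":0},{"x":0,"y":0,"z":0,"ax":0,"ay":0,"az":0},{"x":0,"y":0,"z":0,"ax":0,"ay":0,"az":0},{"x":0,"y":0,"z":0,"ax":0,"ay":0,"az":0},{"x":0,"y":0,"z":0,"ax":0,"ay":0,"az":0}]' 0.2
python3 -m handwheel '[{"x":0,"y":0,"z":0.05,"ax":0,"ay":0,"az":0},{"x":0,"y":0,"z":0.1,"ax":0,"ay":0,"az":0},{"x":0,"y":0,"z":0.15,"ax":0,"ay":0,"az":0},{"x":0,"y":0,"z":0.2,"ax":0,"ay":0,"az":0},{"x":0,"y":0,"z":0.2,"ax":0,"ay":0,"az":0},{"x":0,"y":0,"z":0.1,"ax":0,"ay":0,"az":0},{"x":0,"y":0,"z":0,"ax":0,"ay":0,"az":0},{"x":0,"y":0,"z":0,"ax":0,"ay":0,"az":0}]'
python3 - <<'E'
from h import *
def blob(im,lo,hi,box):
    h=cv2.cvtColor(im,cv2.COLOR_RGB2HSV);m=cv2.inRange(h,lo,hi);a=np.zeros_like(m);x0,y0,x1,y1=box;a[y0:y1,x0:x1]=m[y0:y1,x0:x1]
    n,_,st,ce=cv2.connectedComponentsWithStats(a);return [(st[i].tolist(),ce[i].round(1).tolist()) for i in range(1,n) if st[i,4]>15]
M=R.from_euler('z',-.093).as_matrix();S=np.array([579.9,162.5,215])
for n,f in(('wrist','w10.png'),('top','t10.png'),('side','s10.png')):
    im,p=snap(n,f); X=S+M@[0,32,0]
    print(n,'pred head base/top/brass',[proj(p,X+[0,0,d]).round(1).tolist() for d in(8,28,48,54)],'tip',proj(p,X-[0,0,120]).round(1))
    u,v=map(int,proj(p,X+[0,0,40]));print(blob(im,(16,110,70),(34,255,255),(max(u-35,0),max(v-45,0),u+35,v+45)))
E
```

```text
clock: 21.6
position: [582.4, 195.7, 229.0]
ee_rot: [-0.674, 0.739, 0.0, -0.0]
contact_force: [0.3, 0.2, -0.4]
gripper_width: 51.3
grasp_force: 0.0
clock: 22.4
position: [582.2, 195.8, 389.4]
ee_rot: [-0.674, 0.739, 0.0, 0.0]
contact_force: [-0.8, -0.2, -0.5]
gripper_width: 51.2
grasp_force: 0.0
wrist pred head base/top/brass [[320.7, 180.7], [320.6, 186.1], [320.5, 192.3], [320.5, 194.4]] tip [321.  156.8]
[([311, 174, 21, 29, 470], [321.0, 187.7])]
top pred head base/top/brass [[234.4, 195.1], [233.2, 193.8], [231.9, 192.4], [231.5, 192.0]] tip [241.7 202.6]
[([229, 191, 8, 8, 41], [232.4, 194.2])]
side pred head base/top/brass [[319.8, 153.1], [319.8, 148.0], [319.8, 142.7], [319.9, 141.1]] tip [319.8 185.2]
[([330, 134, 23, 31, 327], [339.9, 152.8]), ([316, 141, 7, 13, 58], [319.3, 147.4])]
```

Yellow hangs upright in slot 1, and all three views match the prediction to about 1 px. Now blue.

```bash

python3 -m handwheel '[{"x":0.008,"y":-0.15,"z":0,"ax":0,"ay":0,"az":0},{"x":0.008,"y":-0.24,"z":0,"ax":0,"ay":0,"az":0},{"x":0.008,"y":-0.24,"z":0,"ax":0,"ay":0,"az":0},{"x":0.008,"y":-0.24,"z":0,"ax":0,"ay":0,"az":0},{"x":0.008,"y":-0.24,"z":0,"ax":0,"ay":0,"az":0},{"x":0.008,"y":-0.24,"z":0,"ax":0,"ay":0,"az":0},{"x":0.008,"y":-0.24,"z":0,"ax":0,"ay":0,"az":0},{"x":0.008,"y":-0.24,"z":0,"ax":0,"ay":0,"az":0}]'
python3 -m handwheel '[{"x":0,"y":-0.2,"z":0,"ax":0,"ay":0,"az":0},{"x":0,"y":-0.1,"z":-0.1,"ax":0,"ay":0,"az":0},{"x":0,"y":0,"z":-0.2,"ax":0,"ay":0,"az":0},{"x":0,"y":0,"z":-0.1,"ax":0,"ay":0,"az":0},{"x":0,"y":0,"z":0,"ax":0,"ay":0,"az":0},{"x":0,"y":0,"z":0,"ax":0,"ay":0,"az":0},{"x":0,"y":0,"z":0,"ax":0,"ay":0,"az":0},{"x":0,"y":0,"z":0,"ax":0,"ay":0,"az":0}]'
python3 - <<'E'
from h import *
im,p=snap('wrist','w11.png');t=arm.read_state()['position']
h=cv2.cvtColor(im,cv2.COLOR_RGB2HSV)
print(t,'pred brass',proj(p,(594.8,-267,192)))
u,v=map(int,proj(p,(594.8,-267,192)))
for nm,lo,hi in(('brass',(12,60,90),(32,255,255)),('blue',(105,110,50),(125,255,255))):
    m=cv2.inRange(h,lo,hi);a=np.zeros_like(m);a[v-35:v+35,u-35:u+35]=m[v-35:v+35,u-35:u+35]
    pt=cv2.findNonZero(a)
    if pt is not None: c=cv2.minEnclosingCircle(pt);print(nm,c,cv2.boundingRect(pt),onz(p,*c[0],192))
E
```

```text
clock: 23.35
position: [594.6, -172.1, 387.9]
ee_rot: [-0.674, 0.739, 0.001, -0.001]
contact_force: [0.2, -0.1, -0.5]
gripper_width: 51.4
grasp_force: 0.0
clock: 24.15
position: [595.9, -230.2, 310.8]
ee_rot: [-0.674, 0.739, -0.001, 0.001]
contact_force: [0.0, 0.2, -0.1]
gripper_width: 51.3
grasp_force: 0.0
[ 595.73623024 -230.13605363  310.56060441] pred brass [319.10880151 155.49677638]
brass ((319.5, 154.8333282470703), 6.346582412719727) (314, 149, 12, 13) [ 594.41519503 -267.53524547  192.        ]
blue ((320.0, 149.37930297851562), 14.925407409667969) (309, 135, 22, 30) [ 593.55897498 -272.1159608   192.        ]
```

```bash

python3 -m handwheel '[{"x":-0.006,"y":-0.186,"z":0,"ax":0,"ay":0,"az":0},{"x":0,"y":0,"z":-0.1,"ax":0,"ay":0,"az":0},{"x":0,"y":0,"z":-0.15,"ax":0,"ay":0,"az":0},{"x":0,"y":0,"z":-0.15,"ax":0,"ay":0,"az":0},{"x":0,"y":0,"z":-0.15,"ax":0,"ay":0,"az":0},{"x":0,"y":0,"z":-0.15,"ax":0,"ay":0,"az":0},{"x":0,"y":0,"z":-0.093,"ax":0,"ay":0,"az":0},{"x":0,"y":0,"z":0,"ax":0,"ay":0,"az":0}]'
python3 -m handwheel '[{"x":0,"y":0,"z":0,"ax":0,"ay":0,"az":0},{"x":0,"y":0,"z":0,"ax":0,"ay":0,"az":0},{"x":0,"y":0,"z":0,"ax":0,"ay":0,"az":0},{"x":0,"y":0,"z":0,"ax":0,"ay":0,"az":0},{"x":0,"y":0,"z":0,"ax":0,"ay":0,"az":0},{"x":0,"y":0,"z":0,"ax":0,"ay":0,"az":0},{"x":0,"y":0,"z":0,"ax":0,"ay":0,"az":0},{"x":0,"y":0,"z":0,"ax":0,"ay":0,"az":0}]' -1
python3 -m handwheel '[{"x":0,"y":0,"z":0.05,"ax":0,"ay":0,"az":0},{"x":0,"y":0,"z":0.1,"ax":0,"ay":0,"az":0},{"x":0,"y":0,"z":0.12,"ax":0,"ay":0,"az":0},{"x":0,"y":0,"z":0.12,"ax":0,"ay":0,"az":0},{"x":0,"y":0,"z":0.08,"ax":0,"ay":0,"az":0},{"x":0,"y":0,"z":0.045,"ax":0,"ay":0,"az":0},{"x":0,"y":0,"z":0,"ax":0,"ay":0,"az":0},{"x":0,"y":0,"z":0,"ax":0,"ay":0,"az":0}]'
```

```text
clock: 25.0
position: [592.5, -266.8, 147.7]
ee_rot: [-0.674, 0.739, 0.002, -0.001]
contact_force: [-0.5, 0.1, -0.5]
gripper_width: 51.0
grasp_force: 0.0
clock: 25.8
position: [595.1, -267.9, 152.7]
ee_rot: [-0.674, 0.739, -0.002, 0.001]
contact_force: [-0.2, 0.1, 6.6]
gripper_width: 16.5
grasp_force: 58.8
clock: 26.6
position: [593.4, -267.2, 252.4]
ee_rot: [-0.674, 0.739, 0.001, -0.0]
contact_force: [-0.8, 0.3, -0.5]
gripper_width: 16.5
grasp_force: 58.9
```

```bash

python3 -m handwheel '[{"x":-0.05,"y":0,"z":0,"ax":0,"ay":0,"az":0},{"x":-0.1,"y":0,"z":0,"ax":0,"ay":0,"az":0},{"x":-0.15,"y":0.05,"z":0,"ax":0,"ay":0,"az":0},{"x":-0.1,"y":0.1,"z":0,"ax":0,"ay":0,"az":0},{"x":-0.03,"y":0.15,"z":0,"ax":0,"ay":0,"az":0},{"x":0,"y":0.2,"z":0,"ax":0,"ay":0,"az":0},{"x":0,"y":0.2,"z":0,"ax":0,"ay":0,"az":0},{"x":0,"y":0.2,"z":0,"ax":0,"ay":0,"az":0}]'
python3 -m handwheel '[{"x":0,"y":0.2,"z":0,"ax":0,"ay":0,"az":0},{"x":0,"y":0.2,"z":0,"ax":0,"ay":0,"az":0},{"x":0,"y":0.2,"z":0,"ax":0,"ay":0,"az":0},{"x":0,"y":0.2,"z":0,"ax":0,"ay":0,"az":0},{"x":0,"y":0.15,"z":0,"ax":0,"ay":0,"az":0},{"x":0,"y":0.1,"z":0,"ax":0,"ay":0,"az":0},{"x":0,"y":0.06,"z":0,"ax":0,"ay":0,"az":0},{"x":0,"y":0,"z":0,"ax":0,"ay":0,"az":0}]'
python3 -m handwheel '[{"x":0.03,"y":0,"z":-0.02,"ax":0,"ay":0,"az":0},{"x":0.04,"y":0,"z":-0.02,"ax":0,"ay":0,"az":0},{"x":0.04,"y":0,"z":-0.02,"ax":0,"ay":0,"az":0},{"x":0.03,"y":0,"z":-0.015,"ax":0,"ay":0,"az":0},{"x":0,"y":0,"z":0,"ax":0,"ay":0,"az":0},{"x":0,"y":0,"z":0,"ax":0,"ay":0,"az":0},{"x":0,"y":0,"z":0,"ax":0,"ay":0,"az":0},{"x":0,"y":0,"z":0,"ax":0,"ay":0,"az":0}]'
python3 - <<'E'
from h import *
im,p=snap('wrist','w12.png');t=arm.read_state()['position'];print(t)
M=R.from_euler('z',-.093).as_matrix();S=np.array([579.9,162.5,215])
for o in([-16,16,6],[-16,-16,6],[-16,-48,6]):print('stud',proj(p,S+M@o).round(1))
h=cv2.cvtColor(im,cv2.COLOR_RGB2HSV)
for nm,lo,hi in(('brass',(8,60,60),(32,255,255)),('blue',(105,110,50),(125,255,255))):
    m=cv2.inRange(h,lo,hi);a=np.zeros_like(m);a[230:345,298:346]=m[230:345,298:346];n,_,st,ce=cv2.connectedComponentsWithStats(a)
    print(nm,[(st[i].tolist(),ce[i].round(1)) for i in range(1,n) if st[i,4]>50])
g=cv2.cvtColor(im,cv2.COLOR_RGB2GRAY)
print('shaft col', g[176:200,320:323].mean(1).round().tolist())
c=cv2.HoughCircles(cv2.resize(g[90:290,230:300],None,fx=4,fy=4,interpolation=cv2.INTER_CUBIC),cv2.HOUGH_GRADIENT,1,100,param1=80,param2=14,minRadius=44,maxRadius=64)
if c is not None:
  for x,y,r in sorted(c[0].tolist(),key=lambda q:q[1]):print('circ',230+x/4,90+y/4,r/4)
im,p=snap('side','s12.png')
E
```

```text
clock: 27.4
position: [506.4, -86.4, 252.6]
ee_rot: [-0.674, 0.739, 0.001, -0.001]
contact_force: [0.8, 0.3, 0.5]
gripper_width: 16.3
grasp_force: 58.9
clock: 28.2
position: [507.4, 135.1, 252.7]
ee_rot: [-0.675, 0.738, 0.0, -0.001]
contact_force: [0.3, -0.0, -1.0]
gripper_width: 16.3
grasp_force: 58.9
clock: 29.0
position: [535.9, 134.6, 238.7]
ee_rot: [-0.674, 0.739, -0.0, 0.0]
contact_force: [-0.3, 0.7, -0.1]
gripper_width: 16.6
grasp_force: 58.9
[535.87363385 134.6019265  238.71598128]
stud [281.2 318.9]
stud [278.9 274.9]
stud [276.4 225.6]
brass [([309, 300, 26, 29, 624], array([321.4, 314.3]))]
blue [([302, 248, 39, 73, 2000], array([321.5, 280.2]))]
shaft col [68.0, 69.0, 72.0, 65.0, 63.0, 57.0, 68.0, 78.0, 75.0, 71.0, 62.0, 154.0, 147.0, 149.0, 152.0, 113.0, 91.0, 95.0, 94.0, 93.0, 92.0, 93.0, 95.0, 95.0]
circ 252.125 192.125 11.574999809265137
circ 278.375 224.625 14.75
circ 255.125 237.375 12.550000190734863
circ 287.625 271.625 13.875
```

```bash

python3 -m handwheel '[{"x":0,"y":0.0035,"z":0.01,"ax":0,"ay":0,"az":0},{"x":0.025,"y":-0.0023,"z":0,"ax":0,"ay":0,"az":0},{"x":0.025,"y":-0.0023,"z":0,"ax":0,"ay":0,"az":0},{"x":0.025,"y":-0.0023,"z":0,"ax":0,"ay":0,"az":0},{"x":0.025,"y":-0.0023,"z":0,"ax":0,"ay":0,"az":0},{"x":0,"y":0,"z":0,"ax":0,"ay":0,"az":0},{"x":0,"y":0,"z":0,"ax":0,"ay":0,"az":0},{"x":0,"y":0,"z":0,"ax":0,"ay":0,"az":0}]'
python3 -m handwheel '[{"x":0.025,"y":-0.0023,"z":0,"ax":0,"ay":0,"az":0},{"x":0.025,"y":-0.0023,"z":0,"ax":0,"ay":0,"az":0},{"x":0.025,"y":-0.0023,"z":0,"ax":0,"ay":0,"az":0},{"x":0.028,"y":-0.0026,"z":0,"ax":0,"ay":0,"az":0},{"x":0,"y":0,"z":0,"ax":0,"ay":0,"az":0},{"x":0,"y":0,"z":0,"ax":0,"ay":0,"az":0},{"x":0,"y":0,"z":0,"ax":0,"ay":0,"az":0},{"x":0,"y":0,"z":0,"ax":0,"ay":0,"az":0}]'
```

```text
clock: 29.9
position: [555.9, 133.3, 240.3]
ee_rot: [-0.674, 0.739, 0.0, -0.0]
contact_force: [0.6, -0.0, 0.4]
gripper_width: 16.2
grasp_force: 58.9
clock: 30.7
position: [576.4, 131.5, 240.5]
ee_rot: [-0.674, 0.739, 0.0, 0.0]
contact_force: [0.5, -0.0, 0.2]
gripper_width: 16.4
grasp_force: 58.9
```

Free of contact. I lower it and feel for the seat.

```bash

python3 -m handwheel '[{"x":0,"y":0,"z":-0.02,"ax":0,"ay":0,"az":0},{"x":0,"y":0,"z":-0.02,"ax":0,"ay":0,"az":0},{"x":0,"y":0,"z":-0.01,"ax":0,"ay":0,"az":0},{"x":0,"y":0,"z":0,"ax":0,"ay":0,"az":0},{"x":0,"y":0,"z":0,"ax":0,"ay":0,"az":0},{"x":0,"y":0,"z":0,"ax":0,"ay":0,"az":0},{"x":0,"y":0,"z":0,"ax":0,"ay":0,"az":0},{"x":0,"y":0,"z":0,"ax":0,"ay":0,"az":0}]'
python3 -m handwheel '[{"x":0,"y":0,"z":-0.004,"ax":0,"ay":0,"az":0},{"x":0,"y":0,"z":0,"ax":0,"ay":0,"az":0},{"x":0,"y":0,"z":0,"ax":0,"ay":0,"az":0},{"x":0,"y":0,"z":0,"ax":0,"ay":0,"az":0},{"x":0,"y":0,"z":0,"ax":0,"ay":0,"az":0},{"x":0,"y":0,"z":0,"ax":0,"ay":0,"az":0},{"x":0,"y":0,"z":0,"ax":0,"ay":0,"az":0},{"x":0,"y":0,"z":0,"ax":0,"ay":0,"az":0}]'
python3 -m handwheel '[{"x":0,"y":0,"z":-0.004,"ax":0,"ay":0,"az":0},{"x":0,"y":0,"z":0,"ax":0,"ay":0,"az":0},{"x":0,"y":0,"z":0,"ax":0,"ay":0,"az":0},{"x":0,"y":0,"z":0,"ax":0,"ay":0,"az":0},{"x":0,"y":0,"z":0,"ax":0,"ay":0,"az":0},{"x":0,"y":0,"z":0,"ax":0,"ay":0,"az":0},{"x":0,"y":0,"z":0,"ax":0,"ay":0,"az":0},{"x":0,"y":0,"z":0,"ax":0,"ay":0,"az":0}]'
```

```text
clock: 31.5
position: [576.6, 131.5, 230.4]
ee_rot: [-0.674, 0.739, -0.0, 0.0]
contact_force: [-0.1, -0.5, -0.3]
gripper_width: 16.0
grasp_force: 59.1
clock: 32.3
position: [576.7, 131.5, 229.7]
ee_rot: [-0.674, 0.739, -0.0, 0.0]
contact_force: [-0.2, 0.5, 1.0]
gripper_width: 16.7
grasp_force: 59.1
clock: 33.1
position: [576.7, 131.5, 229.6]
ee_rot: [-0.674, 0.739, -0.0, 0.0]
contact_force: [-1.7, 0.2, 5.6]
gripper_width: 16.3
grasp_force: 59.5
```

```bash

python3 -m handwheel '[{"x":0,"y":0,"z":0.005,"ax":0,"ay":0,"az":0},{"x":0,"y":0,"z":0,"ax":0,"ay":0,"az":0},{"x":0,"y":0,"z":0,"ax":0,"ay":0,"az":0},{"x":0,"y":0,"z":0,"ax":0,"ay":0,"az":0},{"x":0,"y":0,"z":0,"ax":0,"ay":0,"az":0},{"x":0,"y":0,"z":0,"ax":0,"ay":0,"az":0},{"x":0,"y":0,"z":0,"ax":0,"ay":0,"az":0},{"x":0,"y":0,"z":0,"ax":0,"ay":0,"az":0}]' 0.2
python3 -m handwheel '[{"x":0,"y":0,"z":0.05,"ax":0,"ay":0,"az":0},{"x":0,"y":0,"z":0.1,"ax":0,"ay":0,"az":0},{"x":0,"y":0,"z":0.15,"ax":0,"ay":0,"az":0},{"x":0,"y":0,"z":0.2,"ax":0,"ay":0,"az":0},{"x":0,"y":0,"z":0.2,"ax":0,"ay":0,"az":0},{"x":0,"y":0,"z":0.1,"ax":0,"ay":0,"az":0},{"x":0,"y":0,"z":0,"ax":0,"ay":0,"az":0},{"x":0,"y":0,"z":0,"ax":0,"ay":0,"az":0}]'
cat >> h.py <<'E'
M3=R.from_euler('z',-.093).as_matrix();S2=np.array([579.9,162.5,215.])
def heads(n,f,dz=0):
    im,p=snap(n,f);h=cv2.cvtColor(im,cv2.COLOR_RGB2HSV)
    for nm,o,lo,hi in(('yel s1',32,(16,110,70),(34,255,255)),('blue s3',-32,(105,110,50),(125,255,255))):
        X=S2+M3@[0,o,0]+[0,0,dz];u,v=proj(p,X+[0,0,28]);m=cv2.inRange(h,lo,hi);a=np.zeros_like(m)
        sl=np.s_[max(int(v)-22,0):int(v)+22,max(int(u)-14,0):int(u)+14];a[sl]=m[sl];pt=cv2.findNonZero(a)
        print(n,nm,'pred base..top',proj(p,X+[0,0,8]).round(1),proj(p,X+[0,0,48]).round(1),'got',None if pt is None else (cv2.boundingRect(pt),pt.mean((0,1)).round(1)))
    return im,p
E
python3 - <<'E'
from h import *
for n in('wrist','top','side'): im,p=heads(n,n[0]+'13.png')
im=cv2.imread('pics/t13.png');p=arm.camera_params('top')
g=cv2.cvtColor(im,cv2.COLOR_BGR2GRAY);n,l,st,ce=cv2.connectedComponentsWithStats((g>150).astype(np.uint8))
for i in range(1,n):
    if st[i,4]>300 and 280<ce[i][0]<350 and 150<ce[i][1]<260: 
        print('dish',st[i].tolist());pt=np.argwhere(l==i)[:,::-1].astype(np.float32);np.save('dish.npy',pt)
        rim=pt[pt[:,1]<st[i,1]+st[i,2]-1];c=cv2.minEnclosingCircle(rim[rim[:,1]<st[i,1]+18]);print(c)
        x0=st[i,0]+st[i,2]/2-.5;y0=st[i,1]+st[i,2]/2-.5;print('rim centre',onz(p,x0,y0,55),'handle end',onz(p,*pt[pt[:,1]>pt[:,1].max()-1.5].mean(0),44))
E
```

```text
clock: 33.9
position: [576.6, 131.5, 229.8]
ee_rot: [-0.674, 0.739, 0.0, -0.0]
contact_force: [-0.9, -0.1, 0.3]
gripper_width: 51.2
grasp_force: 0.0
clock: 34.7
position: [576.4, 131.6, 390.1]
ee_rot: [-0.674, 0.739, 0.0, 0.0]
contact_force: [0.6, -0.4, -0.2]
gripper_width: 51.0
grasp_force: 0.0
wrist yel s1 pred base..top [320.9 236.9] [320.8 254.7] got ((312, 231, 19, 33), array([321.2, 246.8]))
wrist blue s3 pred base..top [320.9 180.9] [320.7 192.6] got ((312, 174, 20, 29), array([321.1, 186. ]))
top yel s1 pred base..top [234.4 195.1] [231.9 192.4] got ((229, 191, 6, 6), array([231.5, 193.2]))
top blue s3 pred base..top [255.  197.1] [253.  194.5] got ((251, 194, 6, 7), array([254. , 197.4]))
side yel s1 pred base..top [319.8 153.1] [319.8 142.7] got ((318, 140, 15, 24), array([325. , 146.6]))
side blue s3 pred base..top [319.2 157.9] [319.2 147.2] got ((316, 148, 5, 11), array([318.7, 152.4]))
dish [296, 193, 35, 49, 830]
((313.0, 206.0), 17.46434783935547)
rim centre [566.0049327 -47.4108486  55.       ] handle end [461.12602777 -59.69072079  44.        ]
```

Both electrodes hang upright and seated. Next I look at the dish from above, since it may have moved.

```bash

python3 -m handwheel '[{"x":-0.02,"y":-0.1,"z":0,"ax":0,"ay":0,"az":0},{"x":-0.02,"y":-0.15,"z":0,"ax":0,"ay":0,"az":0},{"x":-0.02,"y":-0.15,"z":0,"ax":0,"ay":0,"az":0},{"x":-0.02,"y":-0.1,"z":0,"ax":0,"ay":0,"az":0},{"x":0,"y":0,"z":0,"ax":0,"ay":0,"az":0},{"x":0,"y":0,"z":0,"ax":0,"ay":0,"az":0},{"x":0,"y":0,"z":0,"ax":0,"ay":0,"az":0},{"x":0,"y":0,"z":0,"ax":0,"ay":0,"az":0}]'
cat >> h.py <<'E'
def dish(n,f,thr=95,xy=None,zoff=0):
    im,p=snap(n,f);h=cv2.cvtColor(im,cv2.COLOR_RGB2HSV)
    m=((h[:,:,2]>thr)&(h[:,:,1]<60)).astype(np.uint8)
    k,l,st,ce=cv2.connectedComponentsWithStats(cv2.morphologyEx(m,cv2.MORPH_OPEN,np.ones((2,2),np.uint8)))
    u,v=proj(p,[*xy,20]);i=l[int(round(v)),int(round(u))];a=(l==i)
    c=cv2.findContours(a.astype(np.uint8),cv2.RETR_EXTERNAL,cv2.CHAIN_APPROX_NONE)[0];c=max(c,key=cv2.contourArea)[:,0,:]
    W=np.array([onz(p,x,y,52)[:2] for x,y in c]);ctr=np.array(xy,float)
    for _ in range(30):  # circle on rim-height plane, robust
        d=np.linalg.norm(W-ctr,axis=1);k=abs(d-62)<(14 if _<12 else 4)
        w=W[k];A=np.c_[w,np.ones(len(w))];s=np.linalg.lstsq(A,(w**2).sum(1),rcond=None)[0];ctr=s[:2]/2;r=np.sqrt(s[2]+ctr@ctr)
    Wh=np.array([onz(p,x,y,42)[:2] for x,y in c]);d=np.linalg.norm(Wh-ctr,axis=1);hp=Wh[d>85]
    hd=(hp.mean(0)-ctr) if len(hp) else np.array([np.nan]*2)
    print(n,'bbox',st[i].tolist(),'centre',ctr.round(1),'r',r.round(1),k.sum(),'handle far',d.max().round(1),'yaw of -x',np.degrees(np.arctan2(hd[1],hd[0])).round(1))
    return ctr
E
python3 - <<'E'
from h import *
print(arm.read_state()['position'])
dish('wrist','w14.png',xy=(575,-47));dish('top','t14.png',xy=(575,-47))
E
```

```text
clock: 35.65
position: [560.7, 32.1, 389.4]
ee_rot: [-0.674, 0.738, 0.0, -0.0]
contact_force: [0.5, -0.2, 0.0]
gripper_width: 51.0
grasp_force: 0.0
[560.66729766  32.12910442 389.42501141]
wrist bbox [258, 57, 128, 88, 6259] centre [585.6 -45.1] r 61.6 243 handle far 129.3 yaw of -x -173.1
top bbox [296, 187, 36, 56, 1111] centre [584.4 -48. ] r 62.3 97 handle far 129.7 yaw of -x -172.9
```

The dish is at about (585.5,-46) with its handle toward -173°. I turn the tool, come down on the handle at 100 mm and grip.

```bash

python3 -m handwheel '[{"x":-0.05,"y":-0.06,"z":-0.1,"ax":0,"ay":0,"az":-0.09},{"x":-0.05,"y":-0.06,"z":-0.15,"ax":0,"ay":0,"az":-0.09},{"x":-0.05,"y":-0.06,"z":-0.15,"ax":0,"ay":0,"az":-0.09},{"x":-0.05,"y":-0.06,"z":-0.15,"ax":0,"ay":0,"az":-0.09},{"x":-0.05,"y":-0.06,"z":-0.15,"ax":0,"ay":0,"az":-0.09},{"x":-0.05,"y":-0.06,"z":-0.15,"ax":0,"ay":0,"az":-0.09},{"x":-0.05,"y":-0.06,"z":-0.15,"ax":0,"ay":0,"az":-0.09},{"x":-0.0225,"y":-0.0315,"z":-0.1,"ax":0,"ay":0,"az":-0.09}]'
python3 -m handwheel '[{"x":0,"y":0,"z":0,"ax":0,"ay":0,"az":-0.08},{"x":0,"y":0,"z":0,"ax":0,"ay":0,"az":-0.063},{"x":0,"y":0,"z":0,"ax":0,"ay":0,"az":0},{"x":0,"y":0,"z":0,"ax":0,"ay":0,"az":0},{"x":0,"y":0,"z":0,"ax":0,"ay":0,"az":0},{"x":0,"y":0,"z":0,"ax":0,"ay":0,"az":0},{"x":0,"y":0,"z":0,"ax":0,"ay":0,"az":0},{"x":0,"y":0,"z":0,"ax":0,"ay":0,"az":0}]'
python3 - <<'E'
from h import *
s=arm.read_state();Rt=R.from_quat(s['ee_rot']).as_matrix();print(s['position'],np.degrees(np.arctan2(Rt[1,0],Rt[0,0])))
im,p=snap('wrist','w15.png')
h=cv2.cvtColor(im,cv2.COLOR_RGB2HSV);m=((h[:,:,2]>120)&(h[:,:,1]<60))
for d in(90,100,110,118): print(d,'pred handle',proj(p,(585.5-.9925*d,-46-.122*d,44)).round(1))
for v in range(200,360,12): 
    c=np.flatnonzero(m[v,260:390]);print(v,(c.min()+260,c.max()+260,len(c)) if len(c) else None)
E
```

```text
clock: 36.55
position: [484.3, -59.2, 167.8]
ee_rot: [-0.17, 0.985, 0.0, -0.001]
contact_force: [0.3, -0.2, -0.1]
gripper_width: 51.2
grasp_force: 0.0
clock: 37.35
position: [486.1, -58.8, 169.8]
ee_rot: [-0.062, 0.998, 0.0, 0.0]
contact_force: [-0.3, -0.5, 0.8]
gripper_width: 51.0
grasp_force: 0.0
[486.10144058 -58.76841175 169.84212082] -172.8908600886285
90 pred handle [324.  203.1]
100 pred handle [324.1 192.7]
110 pred handle [324.1 182.1]
118 pred handle [324.1 173.5]
200 (np.int64(317), np.int64(330), 14)
212 (np.int64(317), np.int64(330), 14)
224 (np.int64(301), np.int64(346), 46)
236 (np.int64(284), np.int64(362), 79)
248 (np.int64(275), np.int64(371), 97)
260 (np.int64(260), np.int64(389), 112)
272 (np.int64(273), np.int64(389), 103)
284 (np.int64(273), np.int64(389), 99)
296 (np.int64(271), np.int64(372), 102)
308 (np.int64(267), np.int64(375), 109)
320 (np.int64(272), np.int64(374), 103)
332 (np.int64(285), np.int64(360), 76)
344 (np.int64(353), np.int64(358), 5)
356 (np.int64(274), np.int64(277), 4)
```

```bash

python3 -m handwheel '[{"x":0,"y":0,"z":-0.1,"ax":0,"ay":0,"az":0},{"x":0,"y":0,"z":-0.15,"ax":0,"ay":0,"az":0},{"x":0,"y":0,"z":-0.15,"ax":0,"ay":0,"az":0},{"x":0,"y":0,"z":-0.15,"ax":0,"ay":0,"az":0},{"x":0,"y":0,"z":-0.1,"ax":0,"ay":0,"az":0},{"x":0,"y":0,"z":-0.06,"ax":0,"ay":0,"az":0},{"x":0,"y":0,"z":-0.04,"ax":0,"ay":0,"az":0},{"x":0,"y":0,"z":0,"ax":0,"ay":0,"az":0}]'
python3 -m handwheel '[{"x":0,"y":0,"z":0,"ax":0,"ay":0,"az":0},{"x":0,"y":0,"z":0,"ax":0,"ay":0,"az":0},{"x":0,"y":0,"z":0,"ax":0,"ay":0,"az":0},{"x":0,"y":0,"z":0,"ax":0,"ay":0,"az":0},{"x":0,"y":0,"z":0,"ax":0,"ay":0,"az":0},{"x":0,"y":0,"z":0,"ax":0,"ay":0,"az":0},{"x":0,"y":0,"z":0,"ax":0,"ay":0,"az":0},{"x":0,"y":0,"z":0,"ax":0,"ay":0,"az":0}]' -1
```

```text
clock: 38.2
position: [485.6, -58.9, 19.0]
ee_rot: [-0.062, 0.998, -0.0, -0.001]
contact_force: [-0.3, -0.2, 0.8]
gripper_width: 50.9
grasp_force: 0.0
clock: 39.0
position: [486.5, -58.6, 20.5]
ee_rot: [-0.062, 0.998, 0.0, 0.001]
contact_force: [-1.9, 1.8, 5.8]
gripper_width: 12.9
grasp_force: 60.9
```

```bash

python3 -m handwheel '[{"x":0,"y":0.03,"z":0,"ax":0,"ay":0,"az":0},{"x":-0.002,"y":0.06,"z":0,"ax":0,"ay":0,"az":0},{"x":-0.002,"y":0.08,"z":0,"ax":0,"ay":0,"az":0},{"x":-0.002,"y":0.08,"z":0,"ax":0,"ay":0,"az":0},{"x":-0.002,"y":0.08,"z":0,"ax":0,"ay":0,"az":0},{"x":-0.002,"y":0.08,"z":0,"ax":0,"ay":0,"az":0},{"x":-0.002,"y":0.06,"z":0,"ax":0,"ay":0,"az":0},{"x":0,"y":0.03,"z":0,"ax":0,"ay":0,"az":0}]'
python3 -m handwheel '[{"x":0,"y":0.03,"z":0,"ax":0,"ay":0,"az":0},{"x":-0.002,"y":0.06,"z":0,"ax":0,"ay":0,"az":0},{"x":-0.002,"y":0.08,"z":0,"ax":0,"ay":0,"az":0},{"x":-0.002,"y":0.08,"z":0,"ax":0,"ay":0,"az":0},{"x":-0.002,"y":0.08,"z":0,"ax":0,"ay":0,"az":0},{"x":-0.002,"y":0.08,"z":0,"ax":0,"ay":0,"az":0},{"x":-0.002,"y":0.06,"z":0,"ax":0,"ay":0,"az":0},{"x":-0.002,"y":0.03,"z":0,"ax":0,"ay":0,"az":0}]'
python3 -m handwheel '[{"x":0,"y":0.03,"z":0,"ax":0,"ay":0,"az":0},{"x":0,"y":0.0125,"z":0,"ax":0,"ay":0,"az":0},{"x":0,"y":0,"z":0,"ax":0,"ay":0,"az":0},{"x":0,"y":0,"z":0,"ax":0,"ay":0,"az":0},{"x":0,"y":0,"z":0,"ax":0,"ay":0,"az":0},{"x":0,"y":0,"z":0,"ax":0,"ay":0,"az":0},{"x":0,"y":0,"z":0,"ax":0,"ay":0,"az":0},{"x":0,"y":0,"z":0,"ax":0,"ay":0,"az":0}]'
python3 - <<'E'
from h import *
im,p=snap('wrist','w16.png');print(proj(p,(580,162,52)).round(1));heads('top','t16.png')
heads('side','s16.png')
for d in(0,62,100): print(proj(p,(580-.9925*d,162.5-.122*d,55)).round(1))
E
```

```text
clock: 39.8
position: [483.8, 40.8, 20.4]
ee_rot: [-0.061, 0.998, -0.001, -0.0]
contact_force: [0.9, -7.0, 6.1]
gripper_width: 12.7
grasp_force: 60.9
clock: 40.6
position: [480.8, 140.4, 20.3]
ee_rot: [-0.061, 0.998, -0.001, -0.0]
contact_force: [1.8, -7.3, 6.2]
gripper_width: 12.9
grasp_force: 61.0
clock: 41.4
position: [480.6, 148.3, 20.4]
ee_rot: [-0.061, 0.998, -0.001, -0.001]
contact_force: [-1.1, -5.4, 7.5]
gripper_width: 13.0
grasp_force: 61.1
[327.8 461.3]
top yel s1 pred base..top [234.4 195.1] [231.9 192.4] got ((231, 192, 6, 7), array([233.2, 195.1]))
top blue s3 pred base..top [255.  197.1] [253.  194.5] got ((251, 194, 6, 6), array([254.1, 197.1]))
side yel s1 pred base..top [319.8 153.1] [319.8 142.7] got ((318, 127, 15, 37), array([325.3, 146.1]))
side blue s3 pred base..top [319.2 157.9] [319.2 147.2] got ((316, 148, 5, 11), array([318.7, 152.1]))
[328.8 467.8]
[329.7 378.2]
[330.3 309.4]
```

```bash

python3 -m handwheel '[{"x":0,"y":0,"z":0,"ax":0,"ay":0,"az":0},{"x":0,"y":0,"z":0,"ax":0,"ay":0,"az":0},{"x":0,"y":0,"z":0,"ax":0,"ay":0,"az":0},{"x":0,"y":0,"z":0,"ax":0,"ay":0,"az":0},{"x":0,"y":0,"z":0,"ax":0,"ay":0,"az":0},{"x":0,"y":0,"z":0,"ax":0,"ay":0,"az":0},{"x":0,"y":0,"z":0,"ax":0,"ay":0,"az":0},{"x":0,"y":0,"z":0,"ax":0,"ay":0,"az":0}]' 0.2
python3 -m handwheel '[{"x":0,"y":0,"z":0.05,"ax":0,"ay":0,"az":0},{"x":0,"y":0,"z":0.1,"ax":0,"ay":0,"az":0},{"x":0,"y":0,"z":0.15,"ax":0,"ay":0,"az":0},{"x":0,"y":0,"z":0.2,"ax":0,"ay":0,"az":0},{"x":0,"y":0,"z":0.15,"ax":0,"ay":0,"az":0},{"x":0,"y":0,"z":0.1,"ax":0,"ay":0,"az":0},{"x":0,"y":0,"z":0,"ax":0,"ay":0,"az":0},{"x":0,"y":0,"z":0,"ax":0,"ay":0,"az":0}]'
python3 - <<'E'
from h import *
for n in('wrist','top'):
    try: dish(n,n[0]+'17.png',xy=(560,160))
    except Exception as e: print(n,e)
im,p=snap('wrist','w17b.png')
h=cv2.cvtColor(im,cv2.COLOR_RGB2HSV);m=((h[:,:,2]>120)&(h[:,:,1]<60))
for d in(100,110): print(proj(p,(580-.9925*d,162.5-.122*d,44)).round(1))
for v in(190,200,210): c=np.flatnonzero(m[v,260:390]);print(v,c.min()+260,c.max()+260,onz(p,(c.min()+c.max())/2+260,v,44))
im,p=snap('side','s17.png');h=cv2.cvtColor(im,cv2.COLOR_RGB2HSV);m=((h[:,:,2]>95)&(h[:,:,1]<60)).astype(np.uint8)
print('side dish rim L/R/ctr',[proj(p,(580+a,162.5,55)).round(1) for a in(-62,0,62)],'front rim',proj(p,(580,100.5,55)).round(1),'front foot',proj(p,(580,110.5,0)).round(1))
u,v=map(int,proj(p,(580,106,25)));k,l,st,ce=cv2.connectedComponentsWithStats(m);print(st[l[v,u]].tolist(),l[v,u])
E
```

```text
clock: 42.35
position: [480.9, 149.7, 19.8]
ee_rot: [-0.062, 0.998, 0.0, -0.0]
contact_force: [0.3, -0.8, -0.5]
gripper_width: 51.2
grasp_force: 0.0
clock: 43.15
position: [480.6, 149.6, 170.4]
ee_rot: [-0.062, 0.998, 0.0, 0.0]
contact_force: [-0.4, -1.0, -0.8]
gripper_width: 50.7
grasp_force: 0.0
wrist bbox [280, 155, 220, 203, 16062] centre [572.5 194.6] r 63.0 186 handle far 143.7 yaw of -x 116.3
top bbox [144, 179, 136, 221, 11369] centre [543.7 101.4] r 63.5 18 handle far 632.8 yaw of -x 141.0
[324.6 193.9]
[324.6 183.3]
190 361 376 [472.24147559 189.26267664  44.        ]
200 296 374 [485.42481735 160.49798884  44.        ]
210 358 373 [491.65218455 189.82526813  44.        ]
side dish rim L/R/ctr [array([303.3, 198.2]), array([319.5, 197.9]), array([335.6, 197.6])] front rim [320.4 204. ] front foot [320.2 216.5]
[266, 123, 80, 91, 2050] 8
```

```bash
python3 - <<'E'
import cv2,numpy as np
a=cv2.resize(cv2.imread('pics/w17.png'),(480,300)); t=cv2.resize(cv2.imread('pics/t17.png')[160:240,200:290],(320,284),interpolation=cv2.INTER_CUBIC)
s=cv2.resize(cv2.imread('pics/s17.png')[130:230,270:390],(320,267),interpolation=cv2.INTER_CUBIC)
o=np.zeros((560,800,3),np.uint8);o[:300,:480]=a;o[:284,480:]=t;o[290:557,480:]=s;o[300:560,:480]=cv2.resize(cv2.imread('pics/w17.png')[200:360,200:440],(480,320))[:260]
cv2.imwrite('pics/c17.png',o)
E
```

```text
(no output)
```

View pics/c17.png

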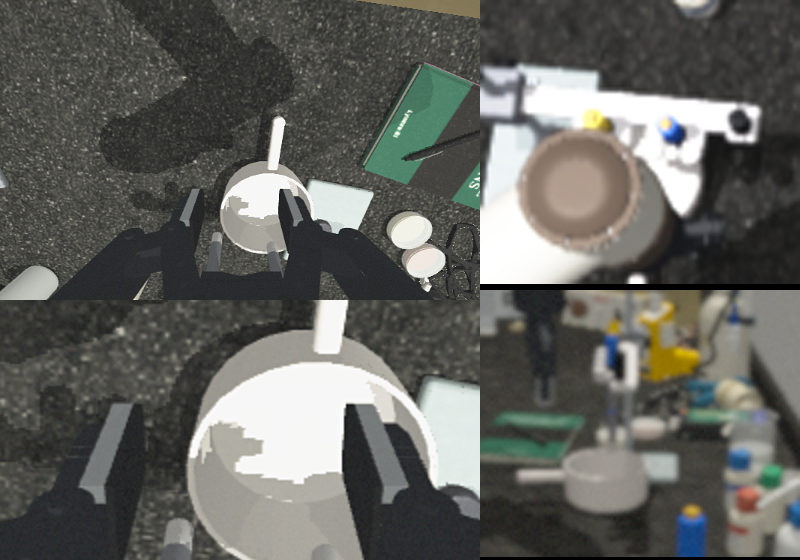

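The dish was knocked aside. In the wrist view the handle is now at about (366,200) and the rim spans (294..418, 278), so the dish sits roughly 32 mm too far in +y. It is still upright and the electrodes are undisturbed. I re-measure and fetch it again.

```bash
python3 - <<'E'
from h import *
p=arm.camera_params('wrist');print(arm.read_state()['position'])
print('rim L',onz(p,294,275,55),'R',onz(p,418.5,280,55),'near',onz(p,360,231,55))
im=cv2.imread('pics/w17b.png');h=cv2.cvtColor(im,cv2.COLOR_BGR2HSV);m=((h[:,:,2]>120)&(h[:,:,1]<60))
for v in(165,180,195,205): c=np.flatnonzero(m[v,345:395])+345;print(v,c.min(),c.max(),onz(p,c.mean(),v,44).round(1))
c=np.flatnonzero(m[140:215,372:378].any(1))+140;print('end row',c.min(),onz(p,375,c.min(),44).round(1))
dish('wrist','w18.png',thr=110,xy=(560,190))
E
```

```text
[480.26932585 149.30683584 168.69732626]
rim L [561.65672766 130.94456188  55.        ] R [552.41545552 250.24095971  55.        ] near [508.42517832 186.06220918  55.        ]
165 365 381 [449.1 189.2  44. ]
180 362 378 [462.9 188.9  44. ]
195 360 389 [476.9 190.2  44. ]
205 359 373 [486.7 189.4  44. ]
end row 156 [441.  189.5  44. ]
wrist bbox [295, 157, 206, 193, 15441] centre [572.4 194.5] r 62.8 184 handle far 143.1 yaw of -x 124.4
```

```bash

python3 -m handwheel '[{"x":-0.026,"y":0.1,"z":0,"ax":0,"ay":0,"az":-0.04},{"x":-0.0265,"y":0.1,"z":-0.1,"ax":0,"ay":0,"az":-0.0355},{"x":0,"y":0,"z":-0.15,"ax":0,"ay":0,"az":0},{"x":0,"y":0,"z":-0.15,"ax":0,"ay":0,"az":0},{"x":0,"y":0,"z":-0.15,"ax":0,"ay":0,"az":0},{"x":0,"y":0,"z":-0.1,"ax":0,"ay":0,"az":0},{"x":0,"y":0,"z":-0.06,"ax":0,"ay":0,"az":0},{"x":0,"y":0,"z":-0.04,"ax":0,"ay":0,"az":0}]'
python3 -m handwheel '[{"x":0,"y":0,"z":0,"ax":0,"ay":0,"az":0},{"x":0,"y":0,"z":0,"ax":0,"ay":0,"az":0},{"x":0,"y":0,"z":0,"ax":0,"ay":0,"az":0},{"x":0,"y":0,"z":0,"ax":0,"ay":0,"az":0},{"x":0,"y":0,"z":0,"ax":0,"ay":0,"az":0},{"x":0,"y":0,"z":0,"ax":0,"ay":0,"az":0},{"x":0,"y":0,"z":0,"ax":0,"ay":0,"az":0},{"x":0,"y":0,"z":0,"ax":0,"ay":0,"az":0}]' -1
python3 -m handwheel '[{"x":0.005,"y":-0.02,"z":0,"ax":0,"ay":0,"az":0},{"x":0.01,"y":-0.03,"z":0,"ax":0,"ay":0,"az":0},{"x":0.015,"y":-0.04,"z":0,"ax":0,"ay":0,"az":0},{"x":0.01,"y":-0.03,"z":0,"ax":0,"ay":0,"az":0},{"x":0.01,"y":-0.02,"z":0,"ax":0,"ay":0,"az":0},{"x":0,"y":0,"z":0,"ax":0,"ay":0,"az":0},{"x":0,"y":0,"z":0,"ax":0,"ay":0,"az":0},{"x":0,"y":0,"z":0,"ax":0,"ay":0,"az":0}]'
python3 -m handwheel '[{"x":0,"y":0,"z":0,"ax":0,"ay":0,"az":0},{"x":0,"y":0,"z":0,"ax":0,"ay":0,"az":0},{"x":0,"y":0,"z":0,"ax":0,"ay":0,"az":0},{"x":0,"y":0,"z":0,"ax":0,"ay":0,"az":0},{"x":0,"y":0,"z":0,"ax":0,"ay":0,"az":0},{"x":0,"y":0,"z":0,"ax":0,"ay":0,"az":0},{"x":0,"y":0,"z":0,"ax":0,"ay":0,"az":0},{"x":0,"y":0,"z":0,"ax":0,"ay":0,"az":0}]' 0.2
python3 -m handwheel '[{"x":0,"y":0,"z":0.05,"ax":0,"ay":0,"az":0},{"x":0,"y":0,"z":0.1,"ax":0,"ay":0,"az":0},{"x":0,"y":0,"z":0.15,"ax":0,"ay":0,"az":0},{"x":0,"y":0,"z":0.2,"ax":0,"ay":0,"az":0},{"x":0,"y":0,"z":0.15,"ax":0,"ay":0,"az":0},{"x":0,"y":0,"z":0.1,"ax":0,"ay":0,"az":0},{"x":0,"y":0,"z":0,"ax":0,"ay":0,"az":0},{"x":0,"y":0,"z":0,"ax":0,"ay":0,"az":0}]'
python3 - <<'E'
from h import *
im,p=snap('wrist','w19.png');h=cv2.cvtColor(im,cv2.COLOR_RGB2HSV);m=((h[:,:,2]>120)&(h[:,:,1]<60))
print('pred handle mid',proj(p,(480,162.5,44)),'rim near',proj(p,(518,162.5,55)),'rim L/R',proj(p,(570,101.3,55)),proj(p,(570,223.7,55)))
for v in range(150,215,8):
    c=np.flatnonzero(m[v,295:360])+295
    if len(c): print(v,c.min(),c.max(),onz(p,c.mean(),v,44).round(1))
c=np.flatnonzero(m[100:215,320:328].any(1))+100;print('end',c.min(),onz(p,324,c.min(),44).round(1))
for v in range(220,300,8): 
    c=np.flatnonzero(m[v,230:420])+230;print(v,c.min(),c.max(),onz(p,c.min(),v,55).round(1)[:2],onz(p,c.max(),v,55).round(1)[:2])
E
```

```text
clock: 44.2
position: [470.1, 189.4, 18.5]
ee_rot: [-0.003, 1.0, -0.001, -0.001]
contact_force: [-0.5, -0.3, 0.6]
gripper_width: 51.1
grasp_force: 0.0
clock: 45.0
position: [471.0, 190.3, 20.5]
ee_rot: [-0.003, 1.0, 0.001, 0.001]
contact_force: [-0.3, 2.6, 5.8]
gripper_width: 13.0
grasp_force: 60.1
clock: 45.8
position: [481.4, 162.6, 20.4]
ee_rot: [-0.003, 1.0, 0.001, 0.001]
contact_force: [0.7, 3.3, 4.7]
gripper_width: 12.9
grasp_force: 60.2
clock: 46.6
position: [480.4, 161.7, 19.8]
ee_rot: [-0.003, 1.0, -0.0, -0.0]
contact_force: [0.6, 0.6, -0.1]
gripper_width: 51.0
grasp_force: 0.0
clock: 47.4
position: [480.1, 161.7, 170.4]
ee_rot: [-0.002, 1.0, 0.001, 0.0]
contact_force: [-0.5, -0.4, 0.5]
gripper_width: 51.4
grasp_force: 0.0
pred handle mid [324.26366014 191.894777  ] rim near [324.0902499  234.98950303] rim L/R [260.83415134 283.31536799] [386.5790015  283.68676881]
166 315 329 [456.  160.3  44. ]
174 315 345 [463.2 163.6  44. ]
182 315 329 [470.7 160.4  44. ]
190 315 329 [478.2 160.4  44. ]
198 316 330 [485.9 161.4  44. ]
206 316 330 [493.7 161.4  44. ]
214 316 330 [501.7 161.5  44. ]
end 161 [451.5 162.1  44. ]
220 316 330 [503.1 155.1] [503.1 167.7]
228 273 414 [511.2 115.9] [510.7 244.3]
236 286 419 [519.1 127.5] [518.7 249.8]
244 234 419 [527.5  79. ] [526.9 250.6]
252 257 419 [535.8  99.8] [535.2 251.5]
260 253 419 [544.3  95.5] [543.7 252.5]
268 250 419 [553.  92.] [552.4 253.4]
276 247 419 [561.8  88.5] [561.2 254.3]
284 243 419 [570.8  83.9] [570.2 255.3]
292 240 403 [580.   80.2] [579.5 240.6]
```

The dish is now at about (579,163), centred under slot 2. I go up, turn back and move to the knob.

```bash

python3 -m handwheel '[{"x":0,"y":0,"z":0.15,"ax":0,"ay":0,"az":0},{"x":0,"y":0,"z":0.24,"ax":0,"ay":0,"az":0},{"x":0,"y":0,"z":0.24,"ax":0,"ay":0,"az":0},{"x":0,"y":0,"z":0.24,"ax":0,"ay":0,"az":0},{"x":0,"y":0,"z":0.2,"ax":0,"ay":0,"az":0.09},{"x":0,"y":-0.05,"z":0,"ax":0,"ay":0,"az":0.09},{"x":0,"y":-0.1,"z":0,"ax":0,"ay":0,"az":0.09},{"x":0,"y":-0.1,"z":0,"ax":0,"ay":0,"az":0.09}]'
python3 -m handwheel '[{"x":0.1,"y":-0.1,"z":0,"ax":0,"ay":0,"az":0.09},{"x":0.1,"y":-0.1,"z":0,"ax":0,"ay":0,"az":0.09},{"x":0.1,"y":0,"z":0,"ax":0,"ay":0,"az":0.09},{"x":0.1,"y":0,"z":0,"ax":0,"ay":0,"az":0.09},{"x":0.1,"y":0,"z":0,"ax":0,"ay":0,"az":0.09},{"x":0.0175,"y":0,"z":0,"ax":0,"ay":0,"az":0.09},{"x":0,"y":0,"z":0,"ax":0,"ay":0,"az":0.038},{"x":0,"y":0,"z":0,"ax":0,"ay":0,"az":0}]'
python3 -m handwheel '[{"x":0,"y":0,"z":0,"ax":0,"ay":0,"az":0},{"x":0,"y":0,"z":0,"ax":0,"ay":0,"az":0},{"x":0,"y":0,"z":0,"ax":0,"ay":0,"az":0},{"x":0,"y":0,"z":0,"ax":0,"ay":0,"az":0},{"x":0,"y":0,"z":0,"ax":0,"ay":0,"az":0},{"x":0,"y":0,"z":0,"ax":0,"ay":0,"az":0},{"x":0,"y":0,"z":0,"ax":0,"ay":0,"az":0},{"x":0,"y":0,"z":0,"ax":0,"ay":0,"az":0}]'
python3 - <<'E'
from h import *
s=arm.read_state();Rt=R.from_quat(s['ee_rot']).as_matrix();print(s['position'],np.degrees(np.arctan2(Rt[1,0],Rt[0,0])))
for n in('wrist','top','side'): im,p=heads(n,n[0]+'20.png')
p=arm.camera_params('top');im=cv2.imread('pics/t20.png');h=cv2.cvtColor(im,cv2.COLOR_BGR2HSV);m=(h[:,:,2]>110)&(h[:,:,1]<60)
print('top handle pred',[proj(p,(579-d,163-.024*d,44)).round(1).tolist() for d in(75,100,123)])
for v in range(222,246,3): c=np.flatnonzero(m[v,225:265])+225;print(v,(c.min(),c.max(),onz(p,c.mean(),v,44).round(1).tolist()) if len(c) else None)
p=arm.camera_params('side');im=cv2.imread('pics/s20.png');h=cv2.cvtColor(im,cv2.COLOR_BGR2HSV);m=(h[:,:,2]>95)&(h[:,:,1]<60)
print('side pred rim L/R',proj(p,(517,163,52)).round(1),proj(p,(641,163,52)).round(1),'foot front',proj(p,(579,111,0)).round(1),'handle end',proj(p,(456,160,40)).round(1))
for v in range(196,220,3): c=np.flatnonzero(m[v,265:350])+265;print(v,(c.min(),c.max()) if len(c) else None)
E
```

```text
clock: 48.25
position: [480.0, 111.4, 382.3]
ee_rot: [-0.285, 0.959, -0.0, -0.002]
contact_force: [0.1, 0.1, 0.8]
gripper_width: 51.4
grasp_force: 0.0
clock: 49.05
position: [583.9, 71.7, 381.6]
ee_rot: [-0.674, 0.739, 0.001, -0.002]
contact_force: [0.4, 0.1, -0.3]
gripper_width: 51.5
grasp_force: 0.0
clock: 49.85
position: [583.9, 71.7, 383.8]
ee_rot: [-0.674, 0.739, -0.0, 0.0]
contact_force: [-0.2, -0.1, -0.6]
gripper_width: 51.1
grasp_force: 0.0
[583.86835526  71.69921971 383.82273705] -95.29040308168702
wrist yel s1 pred base..top [332.3 286. ] [333.5 308.9] got ((325, 281, 19, 37), array([333.3, 298.5]))
wrist blue s3 pred base..top [332.9 235.3] [334.4 253.4] got ((325, 229, 20, 32), array([333.9, 242.5]))
top yel s1 pred base..top [234.4 195.1] [231.9 192.4] got ((229, 191, 8, 8), array([232.4, 194.2]))
top blue s3 pred base..top [255.  197.1] [253.  194.5] got ((251, 193, 5, 7), array([253.6, 196.8]))
side yel s1 pred base..top [319.8 153.1] [319.8 142.7] got ((318, 140, 15, 24), array([324.8, 146.8]))
side blue s3 pred base..top [319.2 157.9] [319.2 147.2] got ((316, 148, 5,
[... 151 characters left out ...]
225 (np.int64(250), np.int64(254), [513.3, 164.6, 44.0])
228 (np.int64(250), np.int64(254), [502.8, 164.2, 44.0])
231 (np.int64(250), np.int64(254), [492.4, 163.8, 44.0])
234 (np.int64(250), np.int64(254), [481.9, 163.4, 44.0])
237 (np.int64(250), np.int64(254), [471.5, 163.0, 44.0])
240 (np.int64(250), np.int64(254), [461.1, 162.6, 44.0])
243 None
side pred rim L/R [303.  198.9] [335.3 198.3] foot front [320.  216.5] handle end [287.1 202.4]
196 (np.int64(303), np.int64(344))
199 (np.int64(287), np.int64(344))
202 (np.int64(286), np.int64(336))
205 (np.int64(304), np.int64(335))
208 (np.int64(305), np.int64(335))
211 (np.int64(306), np.int64(334))
214 (np.int64(310), np.int64(347))
217 None
```

The dish and electrodes check out in all views. I grip the knob and push down.

```bash

python3 -m handwheel '[{"x":0,"y":0,"z":-0.1,"ax":0,"ay":0,"az":0},{"x":0,"y":0,"z":-0.15,"ax":0,"ay":0,"az":0},{"x":0,"y":0,"z":-0.15,"ax":0,"ay":0,"az":0},{"x":0,"y":0,"z":-0.15,"ax":0,"ay":0,"az":0},{"x":0,"y":0,"z":-0.13,"ax":0,"ay":0,"az":0},{"x":0,"y":0,"z":-0.07,"ax":0,"ay":0,"az":0},{"x":0,"y":0,"z":-0.034,"ax":0,"ay":0,"az":0},{"x":0,"y":0,"z":0,"ax":0,"ay":0,"az":0}]'
python3 -m handwheel '[{"x":0,"y":0,"z":0,"ax":0,"ay":0,"az":0},{"x":0,"y":0,"z":0,"ax":0,"ay":0,"az":0},{"x":0,"y":0,"z":0,"ax":0,"ay":0,"az":0},{"x":0,"y":0,"z":0,"ax":0,"ay":0,"az":0},{"x":0,"y":0,"z":0,"ax":0,"ay":0,"az":0},{"x":0,"y":0,"z":0,"ax":0,"ay":0,"az":0},{"x":0,"y":0,"z":0,"ax":0,"ay":0,"az":0},{"x":0,"y":0,"z":0,"ax":0,"ay":0,"az":0}]' -1
python3 -m handwheel '[{"x":0,"y":0,"z":-0.02,"ax":0,"ay":0,"az":0},{"x":0,"y":0,"z":-0.025,"ax":0,"ay":0,"az":0},{"x":0,"y":0,"z":-0.025,"ax":0,"ay":0,"az":0},{"x":0,"y":0,"z":-0.025,"ax":0,"ay":0,"az":0},{"x":0,"y":0,"z":-0.025,"ax":0,"ay":0,"az":0},{"x":0,"y":0,"z":-0.025,"ax":0,"ay":0,"az":0},{"x":0,"y":0,"z":-0.025,"ax":0,"ay":0,"az":0},{"x":0,"y":0,"z":-0.02,"ax":0,"ay":0,"az":0}]'
python3 -m handwheel '[{"x":0,"y":0,"z":-0.025,"ax":0,"ay":0,"az":0},{"x":0,"y":0,"z":-0.025,"ax":0,"ay":0,"az":0},{"x":0,"y":0,"z":-0.025,"ax":0,"ay":0,"az":0},{"x":0,"y":0,"z":-0.025,"ax":0,"ay":0,"az":0},{"x":0,"y":0,"z":-0.025,"ax":0,"ay":0,"az":0},{"x":0,"y":0,"z":-0.025,"ax":0,"ay":0,"az":0},{"x":0,"y":0,"z":-0.015,"ax":0,"ay":0,"az":0},{"x":0,"y":0,"z":0,"ax":0,"ay":0,"az":0}]'
```

```text
clock: 50.8
position: [583.7, 71.6, 226.3]
ee_rot: [-0.674, 0.739, 0.0, -0.001]
contact_force: [0.2, -0.1, -0.5]
gripper_width: 51.3
grasp_force: 0.0
clock: 51.6
position: [583.8, 71.9, 228.2]
ee_rot: [-0.674, 0.739, -0.0, 0.0]
contact_force: [-3.8, 1.9, 6.1]
gripper_width: 17.8
grasp_force: 59.0
clock: 52.4
position: [583.8, 71.9, 190.8]
ee_rot: [-0.674, 0.739, -0.0, 0.001]
contact_force: [-5.7, 1.7, 8.6]
gripper_width: 17.5
grasp_force: 59.4
clock: 53.2
position: [583.8, 71.9, 157.1]
ee_rot: [-0.674, 0.739, -0.0, 0.0]
contact_force: [-3.8, 0.8, 6.9]
gripper_width: 17.6
grasp_force: 59.0
```

```bash

python3 -m handwheel '[{"x":0,"y":0,"z":-0.01,"ax":0,"ay":0,"az":0},{"x":0,"y":0,"z":-0.01,"ax":0,"ay":0,"az":0},{"x":0,"y":0,"z":-0.005,"ax":0,"ay":0,"az":0},{"x":0,"y":0,"z":-0.005,"ax":0,"ay":0,"az":0},{"x":0,"y":0,"z":0,"ax":0,"ay":0,"az":0},{"x":0,"y":0,"z":0,"ax":0,"ay":0,"az":0},{"x":0,"y":0,"z":0,"ax":0,"ay":0,"az":0},{"x":0,"y":0,"z":0,"ax":0,"ay":0,"az":0}]'
python3 -m handwheel '[{"x":0,"y":0,"z":-0.005,"ax":0,"ay":0,"az":0},{"x":0,"y":0,"z":-0.005,"ax":0,"ay":0,"az":0},{"x":0,"y":0,"z":0,"ax":0,"ay":0,"az":0},{"x":0,"y":0,"z":0,"ax":0,"ay":0,"az":0},{"x":0,"y":0,"z":0,"ax":0,"ay":0,"az":0},{"x":0,"y":0,"z":0,"ax":0,"ay":0,"az":0},{"x":0,"y":0,"z":0,"ax":0,"ay":0,"az":0},{"x":0,"y":0,"z":0,"ax":0,"ay":0,"az":0}]'
```

```text
clock: 54.0
position: [583.9, 71.9, 153.3]
ee_rot: [-0.674, 0.739, -0.001, 0.001]
contact_force: [-7.6, 1.8, 14.8]
gripper_width: 17.3
grasp_force: 60.1
clock: 54.8
position: [584.0, 71.8, 153.1]
ee_rot: [-0.674, 0.738, -0.001, 0.001]
contact_force: [-11.0, 1.9, 22.3]
gripper_width: 17.7
grasp_force: 60.9
```

Bottom stop reached: 75 mm of travel, and the force is rising. I release, retreat and check.

```bash

python3 -m handwheel '[{"x":0,"y":0,"z":0.015,"ax":0,"ay":0,"az":0},{"x":0,"y":0,"z":0,"ax":0,"ay":0,"az":0},{"x":0,"y":0,"z":0,"ax":0,"ay":0,"az":0},{"x":0,"y":0,"z":0,"ax":0,"ay":0,"az":0},{"x":0,"y":0,"z":0,"ax":0,"ay":0,"az":0},{"x":0,"y":0,"z":0,"ax":0,"ay":0,"az":0},{"x":0,"y":0,"z":0,"ax":0,"ay":0,"az":0},{"x":0,"y":0,"z":0,"ax":0,"ay":0,"az":0}]' 0.2
python3 -m handwheel '[{"x":0,"y":0,"z":0.05,"ax":0,"ay":0,"az":0},{"x":0,"y":0,"z":0.1,"ax":0,"ay":0,"az":0},{"x":0,"y":0,"z":0.2,"ax":0,"ay":0,"az":0},{"x":0,"y":0,"z":0.24,"ax":0,"ay":0,"az":0},{"x":0,"y":0,"z":0.24,"ax":0,"ay":0,"az":0},{"x":0,"y":0,"z":0.1,"ax":0,"ay":0,"az":0},{"x":0,"y":0,"z":0,"ax":0,"ay":0,"az":0},{"x":0,"y":0,"z":0,"ax":0,"ay":0,"az":0}]'
python3 - <<'E'
from h import *
for n in('wrist','top','side'): im,p=heads(n,n[0]+'21.png',-75)
p=arm.camera_params('top');im=cv2.imread('pics/t21.png');h=cv2.cvtColor(im,cv2.COLOR_BGR2HSV);m=(h[:,:,2]>110)&(h[:,:,1]<60)
for v in range(222,246,4): c=np.flatnonzero(m[v,225:265])+225;print(v,(c.min(),c.max(),onz(p,c.mean(),v,44).round(1).tolist()) if len(c) else None)
im=cv2.imread('pics/s21.png');h=cv2.cvtColor(im,cv2.COLOR_BGR2HSV);m=(h[:,:,2]>95)&(h[:,:,1]<60)
for v in range(199,220,3): c=np.flatnonzero(m[v,265:350])+265;print(v,(c.min(),c.max()) if len(c) else None)
w=cv2.imread('pics/w21.png');p=arm.camera_params('wrist');k=proj(p,S2+M3@[12,-90,-33]);print('knob top pred',k)
g=cv2.cvtColor(w,cv2.COLOR_BGR2GRAY);n,l,st,ce=cv2.connectedComponentsWithStats((g<40).astype(np.uint8));i=l[int(k[1]),int(k[0])];print(st[i].tolist(),ce[i].round(1))
print(arm.read_state()['contact_force'])
E
```

```text
clock: 55.6
position: [583.9, 71.7, 150.8]
ee_rot: [-0.674, 0.739, 0.0, -0.0]
contact_force: [1.3, 0.3, 0.3]
gripper_width: 51.1
grasp_force: 0.0
clock: 56.4
position: [583.6, 71.8, 337.5]
ee_rot: [-0.674, 0.739, 0.0, 0.001]
contact_force: [-0.4, 0.7, -0.5]
gripper_width: 51.6
grasp_force: 0.0
wrist yel s1 pred base..top [331.4 272.1] [332.4 291.7] got ((324, 267, 17, 32), array([332.1, 282.5]))
wrist blue s3 pred base..top [331.9 224.5] [333.1 239.8] got ((324, 219, 18, 30), array([332.6, 230.5]))
top yel s1 pred base..top [238.9 199.7] [236.6 197.3] got ((234, 196, 7, 7), array([237.1, 199. ]))
top blue s3 pred base..top [258.3 201.6] [256.6 199.3] got ((255, 199, 4, 6), array([256.9, 201.8]))
side yel s1 pred base..top [319.8 172.2] [319.8 162.1] got ((317, 145, 16, 21), array([323.9, 157. ]))
side blue s3 pred base..top [319.2 177.6] [319.2 167.2] got ((317, 168, 5, 11), array([319. , 172.5]))
222 (np.int64(246), np.int64(258), [523.9, 165.0, 44.0])
226 (np.int64(250), np.int64(254), [509.8, 164.5, 44.0])
230 (np.int64(250), np.int64(254), [495.9, 164.0, 44.0])
234 (np.int64(250), np.int64(254), [481.9, 163.4, 44.0])
238 (np.int64(250), np.int64(254), [468.0, 162.9, 44.0])
242 (np.int64(251), np.int64(254), [454.2, 160.7, 44.0])
199 (np.int64(288), np.int64(344))
202 (np.int64(286), np.int64(336))
205 (np.int64(304), np.int64(336))
208 (np.int64(305), np.int64(335))
211 (np.int64(306), np.int64(334))
214 (np.int64(310), np.int64(347))
217 None
knob top pred [320.79873512 185.9530681 ]
[313, 169, 18, 25, 309] [321.1 181.3]
[ 0.52206572 -1.3222904  -0.09991404]
```

Arm down, both electrodes seated and the dish in place, with the robot clear. Handing in.

```bash
python3 -c "
from bench import arm
print(arm.job_done())"
```

```text
the job is handed in; nothing more can be done
None
```

I handed the job in at about 56 s of the 208 s allowed: the arm is down, yellow hangs in slot 1 and blue in slot 3 (red was absent), and the dish is centred under slot 2 after being knocked aside once and re-placed; no verdict was returned.

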